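Level measure of grinding balls

ROBOT

A 6-joint arm with a two-finger parallel gripper is mounted at the origin on the work surface. World frame = base frame: x ahead of the robot, y to its left, z up, the work surface at z = 0. Lengths are in m, angles in rad, forces in N, time in s.
With the tool pointing down it reaches from about 0.35 to 0.775 m from the base axis. Payload 5.5 kg.
Tool frame: the origin (TCP) lies on the centre line of the jaws, within the pads' length; the fingertips stand 11 mm ahead of it and the grasp point (between the pads) lies 8 mm behind it (env.tip_reach is the distance from the TCP to the fingertips, in m); z points along the fingers, x is the direction in which the jaws open and shut, and the axes are right-handed (so a half turn about z gives the same grasp; the last joint's range is limited). The gripper opens to 85 mm and grips with 20 to 120 N. Pads are 22 mm wide; open, the fingers measure 114 mm over their backs; the gripper's body (76 mm by 85 mm) begins 54 mm behind the grasp point. The pads swing forward as they close: fully open they stand 13 mm farther back than shut.
Start: joints at [-0.14, 0.313, 0.046, 1.304, 0, 1.431], TCP at [0.575, -0, 0.222] pointing down, gripper open.
Joint ranges: [-2.76, 2.76], [-0.86, 1.69], [-1.03, 1.26], [-2.2, 2.34], [-1.47, 1.5], [-3.14, 3.14]. Speed limits (rad/s): [2.57, 2.57, 3.14, 3.14, 3.14, 3.14].

INTERFACE

Orientations are given as a unit quaternion [w, x, y, z].
In Python, from workcell import env gives the robot as it stands.
- The arm moves only by the tool carry_out, never from a script. Its argument "moves" is one flat list of numbers, 7 for each row, row after row: the gripper command: -1 is shut, 1 is fully open, values between are in proportion, then the shift along the tool's x, y, z in m, then the turn, a rotation vector about the tool's x, y, z in degrees. A call has exactly 5 rows; each row shifts and turns the pose as measured when the row begins, along the tool's axes as they then stand; what a row does not reach is not made up. A row lasts 1/8 s, in which the tool goes at most 62.5 mm and 10.7 degrees, less where a joint would pass 70% of its speed; a pose out of reach is approached as far as the arm can. A call is refused whole if a number of a shift passes 0.0625 or a number of a turn 10.7, either way. A call with a gripper value outside its range is refused whole. The fingers move at their own pace and stop on an object; "squeeze" is the grip in N (left out, the last holds). Time passes only in rows, so rows that do not move let the fingers close, or fill a call up. It gives the time, the measured TCP pose, the force and the opening at its end, in the units of the state.
- env.get_state(): the state, without advancing time (a new reading comes with each control period).
- env.read_camera(name): name is "scene" or "side" or "wrist"; returns the picture (420x560x3 uint8, red, green, blue); there is no depth.
- env.calibration(name): a dict with "camera_matrix" (3x3 intrinsics, pixels), "rvec" (rotation vector, rad) and "tvec" (3), from world to camera coordinates, as OpenCV has them; the wrist camera has in their place "hand_eye" (4x4, takes a point from camera to tool coordinates, whose origin is the TCP and whose axes are the tool frame's). Camera axes: x right, y down, z forward; pixel columns grow to the right and rows downward; lengths in m; the calibration is good to about 2 mm. The wrist camera is an equidistant fisheye: a pixel r from the principal point sees the ray r / f radians off the axis. A picture is of the moment at which its call begins: read the wrist's pose just before it. calibration takes no time and is no camera call.
- env.hand_in(): hands the job in, once; it reports no verdict.
The state is a dict: "clock": time; "joint_pos": joint angles; "qvel": joint speeds; "tau": joint torques, N m; "tcp_pos": TCP position; "orientation": TCP orientation; "wrist_force": force on the tool from outside, world axes, zero at the start; "ft_torque": the same for the moment, N m; "finger_gap": finger opening in m.
Only numpy, scipy, OpenCV 4.12 (cv2) and the standard library are available. Lean on these libraries where they do the work, as an engineer would, in place of code of your own. Each camera call takes 0.05 s, during which the arm holds its last target. There are 200 camera calls.

TASK

Take the scoop from its rest and dig a heaped scoopful of grinding balls out of the tub: a full row of three in the bottom and at least one more standing above the rim. Bring it still heaped to the levelling blade and draw it close under the blade, out past the far end so that everything above the rim is struck back into the tub, then set the scoop with its level measure of three balls back in its rest and let go. Every other ball must end in the tub, and the bottle, jar and box are to be left alone.

Things in the scene. Friction and masses are not known exactly. Their poses are not given: they have to be found in the camera images.
- scoop_grip (a point): Loose steel scoop, 0.13-0.21 kg. Point: centre of its black grip (18 wide in y, 22 deep, 62 mm long), which leans 15 deg back (to +x going up) on a neck 8 x 8 mm rising from the back wall; the grip's lower end is 28 mm above the rim. Scoop axes: x from mouth to back, y along the trough, z up when level. From the V bottom this point is at x +24, z +98 mm
- scoop_bottom (a point): bottom of the scoop's V trough, inside, at mid-width; scoop axes. Trough 79 mm wide inside, 83 outside, 2 mm sheet. From here a flat ramp rises 46 mm towards -x at 40 deg to the mouth edge; the back wall is upright, 39 mm high (its top edge is the rim); cheeks sloping from rim to mouth edge close the ends. Ramp flat on a level floor = scoop pitched mouth-down 40 deg
- scoop_lip (a point): middle of the scoop's straight mouth edge: x -35, z +29.6 mm from the V bottom, so 9.4 mm lower than the rim; scoop axes
- scoop_mid (a point): where the centre of the middle ball of a row of three lies in the V: 12 mm before the back wall, 13 mm below rim height; scoop axes. Three balls side by side fill the bottom, tops 1 mm below the rim; any further ball rests on the ramp against them with its centre about at rim height. Balls may lodge askew: shake, or tip back and dig again
- scoop_left (a point): the same for the ball at the scoop's +y end, 26 mm from the middle one
- scoop_right (a point): the same for the ball at the scoop's -y end, 26 mm from the middle one
- rest_seat (a point): Fixed grey rest where the scoop sits level at the start, axes parallel to the scoop's. Point: where the scoop's V bottom lies when seated, 18 mm above the bench. It has a 40 deg slope under the ramp, two stops behind the back wall (tops 28 mm above this point) and cheeks 94 mm apart (tops 22 mm above it). The scoop is lifted out and put back straight from above
- floor_front (a point): Fixed blue open tub, 232 x 172 mm, walls 62 mm above the bench. Point: middle of the low front edge of its inner floor, 6 mm above the bench. x from this low end to the far end, y across, z up. Floor 155 long, 98 wide at the front, rising 5 deg to +x, so the balls gather here; inner walls lean out, 60 deg from level. Tub, rest and scoop x axes point away from the robot within 15 deg
- blade (a point): Levelling blade over the tub: two steel leaves (3 thick, 14 mm high) in line along y, posts at the sides 172 mm apart. Point: middle of its lower edge, 120 mm above the bench, 170 mm in +x from the floor's front edge; tub axes. A 20 mm gap between the leaves, centred here, open above and below, lets the scoop's neck through: the scoop is drawn underneath towards +x, level, handle first
- ball0_center (a point): grinding ball 0: white polished (slippery) ceramic, diameter 24 mm, 27 g, centre; all 9 are alike and start in the tub
- ball1_center (a point): grinding ball 1: white polished (slippery) ceramic, diameter 24 mm, 27 g, centre; all 9 are alike and start in the tub
- ball2_center (a point): grinding ball 2: white polished (slippery) ceramic, diameter 24 mm, 27 g, centre; all 9 are alike and start in the tub
- ball3_center (a point): grinding ball 3: white polished (slippery) ceramic, diameter 24 mm, 27 g, centre; all 9 are alike and start in the tub
- ball4_center (a point): grinding ball 4: white polished (slippery) ceramic, diameter 24 mm, 27 g, centre; all 9 are alike and start in the tub
- ball5_center (a point): grinding ball 5: white polished (slippery) ceramic, diameter 24 mm, 27 g, centre; all 9 are alike and start in the tub
- ball6_center (a point): grinding ball 6: white polished (slippery) ceramic, diameter 24 mm, 27 g, centre; all 9 are alike and start in the tub
- ball7_center (a point): grinding ball 7: white polished (slippery) ceramic, diameter 24 mm, 27 g, centre; all 9 are alike and start in the tub
- ball8_center (a point): grinding ball 8: white polished (slippery) ceramic, diameter 24 mm, 27 g, centre; all 9 are alike and start in the tub
- wash_bottle: white plastic bottle, 68 mm across, 170 mm high, standing on the bench, not part of the job; origin at the centre of its underside
- mill_jar: closed steel jar, 80 mm across, 75 mm high, standing on the bench, not part of the job; origin at the centre of its underside
- tip_rack: clear plastic box 120 x 85 x 55 mm, standing on the bench, not part of the job; origin at the centre of its underside

How it is judged:
By the outcome, as a careful person would: the job done as asked, in the order asked, and still so for the second after the job is handed in, with the robot touching nothing.
It also fails if it takes over 72 s, if anything falls off the work surface, if the arm or the gripper's body presses on something with over 40 N, if the wrist force passes 120 N, or if a joint passes its speed limit or range.

## Working session

There is one attempt and no reset: what is moved stays moved. The work goes in short steps, Python scripts to look and compute and a tool call to move; the robot and the scene stay as the last step left them, time stands still between calls to the robot, and variables do not carry over. Pictures are saved under pics/ and viewed, about 8 in all and at most 12, crops included, and the job is handed in when it is done.

Besides the shell and the picture viewer there is one more tool, called after "Call:" as a command line: name --argument value ..., lists and objects as JSON in quotes. carry_out: Moves the arm, as the interface text tells. Its arguments: {"type":"object","properties":{"moves":{"type":"array"},"squeeze":{"type":"number"}},"required":["moves"]}

```bash
ls; mkdir -p pics
python3 - <<'E'
from workcell import env
import cv2,numpy as np
for n in ["scene","side","wrist"]:
    im=env.read_camera(n); cv2.imwrite(f"pics/{n}0.png",im[:,:,::-1]); print(n,{k:np.round(v,4).tolist() for k,v in env.calibration(n).items()})
a=cv2.imread("pics/scene0.png");b=cv2.imread("pics/side0.png")
cv2.imwrite("pics/a0.png",np.hstack([a,b])[:, :])
print(env.get_state(),env.tip_reach)
E
```

```text
pics
scene {'camera_matrix': [[442.2683, 0.0, 278.2213], [0.0, 442.2683, 210.2369], [0.0, 0.0, 1.0]], 'rvec': [2.277, 1.3129, -0.3689], 'tvec': [-0.2798, -0.3499, 1.597]}
side {'camera_matrix': [[406.6093, 0.0, 280.9093], [0.0, 406.6093, 216.8918], [0.0, 0.0, 1.0]], 'rvec': [0.5155, -2.6065, 1.3519], 'tvec': [0.5188, 0.184, 0.7873]}
wrist {'camera_matrix': [[325.1923, 0.0, 275.9834], [0.0, 325.1923, 206.5877], [0.0, 0.0, 1.0]], 'hand_eye': [[1.0, 0.0002, 0.0004, -0.0006], [-0.0003, 0.9553, 0.2956, -0.0753], [-0.0003, -0.2956, 0.9553, -0.1524], [0.0, 0.0, 0.0, 1.0]]}
{'clock': 0.15, 'joint_pos': array([-1.39600775e-01,  3.13841901e-01,  4.52481711e-02,  1.30359838e+00,
       -2.78261502e-05,  1.43119084e+00]), 'qvel': array([ 0.00110759, -0.00081742,  0.00262027, -0.00074933,  0.0004277 ,
        0.00082981]), 'tau': array([ 1.76330479e-03, -4.81067133e+01,  2.98815805e+01,  1.39078675e-02,
       -1.10673584e-04, -5.56924022e-05]), 'tcp_pos': array([5.74607771e-01, 3.63345256e-05, 2.21009121e-01]), 'orientation': array([-8.33336291e-05,  9.99999756e-01,  2.36786861e-06, -6.93035499e-04]), 'wrist_force': array([ 0.40672469, -0.89558656, -0.82904435]), 'ft_torque': array([-0.01111417,  0.01469735,  0.02096274]), 'finger_gap': 0.0854609552281284} 0.011
```

View pics/scene0.png

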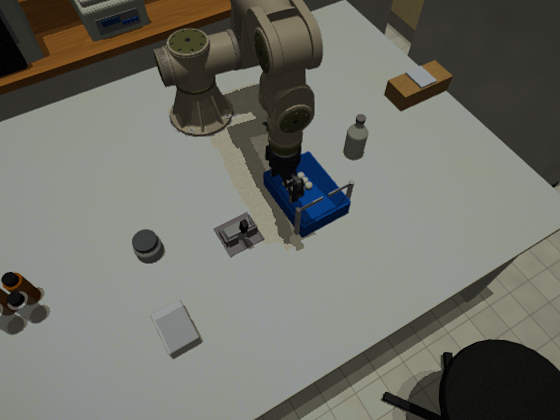

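View pics/side0.png

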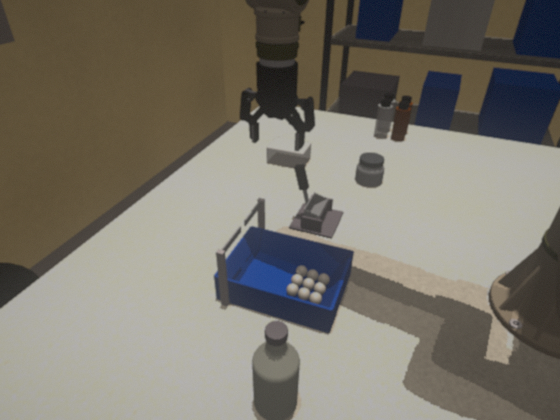

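View pics/wrist0.png

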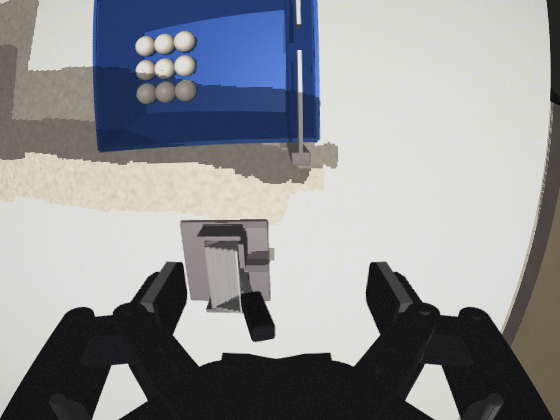

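The views show the grey rest and scoop at about (235,265) in the wrist picture, with the black grip at (260,315). The tub is at top left with a 3x3 block of balls at x 145–185, y 42–92. The blade is at column ~298. I'll turn the jaws to scoop y and take a view that covers both tub and rest.

Call:
carry_out --moves '[1,-0.03,-0.02,-0.035,0,0,0,1,-0.03,-0.02,-0.035,0,0,-10,1,0,0,0,0,0,-10,1,0,0,0,0,0,-10,1,0,0,0,0,0,-10]'

```text
clock: 0.78
tcp_pos: [0.5119, 0.0414, 0.2915]
orientation: [-0.001, 0.936, 0.352, -0.002]
wrist_force: [1.1, 0.1, 0.3]
finger_gap: 0.0856
```

Call:
carry_out --moves '[1,0,0,0,0,0,-10,1,0,0,0,0,0,-10,1,0,0,0,0,0,-10,1,0,0,0,0,0,-10,1,0,0,0,0,0,-10]'

```text
clock: 1.4
tcp_pos: [0.5108, 0.0416, 0.2902]
orientation: [-0.003, 0.688, 0.725, -0.002]
wrist_force: [-0.5, 0.1, -0.5]
finger_gap: 0.0854
```

```bash
cat > h.py <<'E'
from workcell import env
import cv2,numpy as np
from scipy.spatial.transform import Rotation as R
def q2R(q): return R.from_quat([q[1],q[2],q[3],q[0]])
def snap(n,name):
    s=env.get_state(); im=env.read_camera(n)[:,:,::-1].copy(); cv2.imwrite(f"pics/{name}.png",im)
    np.save(f"pics/{name}.npy",np.r_[s['tcp_pos'],s['orientation']]); return im
def rays(n,name,px):
    c=env.calibration(n); K=np.array(c['camera_matrix']); px=np.atleast_2d(px).astype(float)
    d=(px-K[:2,2])/K[0,0]
    if n=='wrist':
        p=np.load(f"pics/{name}.npy"); r=np.linalg.norm(d,axis=1,keepdims=True)
        v=np.c_[d/np.maximum(r,1e-9)*np.sin(r),np.cos(r)]
        T=np.eye(4);T[:3,:3]=q2R(p[3:]).as_matrix();T[:3,3]=p[:3];T=T@np.array(c['hand_eye'])
        return T[:3,3],v@T[:3,:3].T
    M=cv2.Rodrigues(np.array(c['rvec']))[0]; v=np.c_[d,np.ones(len(d))]
    return -M.T@np.array(c['tvec']).ravel(),v@M
def onz(n,name,px,z):
    o,v=rays(n,name,px); return o+v*((z-o[2])/v[:,2])[:,None]
def tri(*vs):  # (n,name,px) each
    A=np.zeros((3,3));b=np.zeros(3)
    for n,name,px in vs:
        o,v=rays(n,name,px); v=v[0]/np.linalg.norm(v[0]); P=np.eye(3)-np.outer(v,v); A+=P;b+=P@o
    return np.linalg.solve(A,b)
E
python3 - <<'E'
from h import *
im=snap('wrist','w1'); s=env.get_state(); print(s['tcp_pos'],q2R(s['orientation']).as_matrix().round(3),s['joint_pos'].round(3),s['clock'])
cv2.imwrite('pics/w1b.png',cv2.resize(im,(800,600),interpolation=cv2.INTER_CUBIC))
E
```

```text
[0.5107491  0.04156454 0.29013988] [[-0.057  0.998 -0.008]
 [ 0.998  0.057  0.001]
 [ 0.002 -0.008 -1.   ]] [-0.076  0.188  0.047  1.439  0.    -0.133] 1.45
```

View pics/w1b.png

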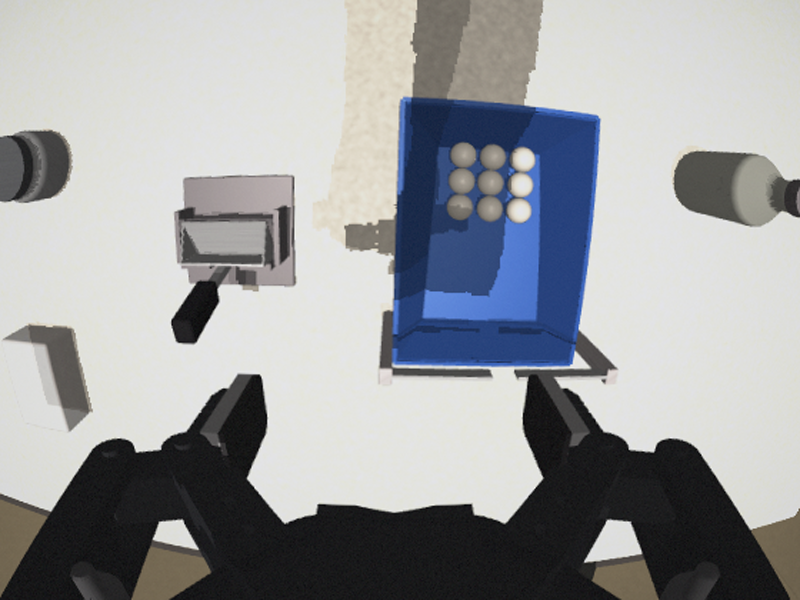

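The picture shows everything needed (800x600 pixels):
- Tub rim corners: (401,98), (599,117), (573,365), (393,362).
- Blade gap: between (492,376) and (516,376).
- Scoop: back rim (183,263) to (268,264), grip top at about (188,328).

Run:
```python
from h import *
k=560/800
f=lambda P,z:onz('wrist','w1',(np.array(P,float)+.5)*k-.5,z)
yaw=lambda d:np.degrees(np.arctan2(d[1],d[0])).round(2)
t=f([(401,98),(599,117),(573,365),(393,362)],.062); print('rim',t.round(4).tolist())
s=np.linalg.norm(t-np.roll(t,-1,0),axis=1);print('sides',s.round(4), 'yaw',yaw(t[3]-t[0]),yaw(t[2]-t[1]),yaw(t[1]-t[0])-90,yaw(t[2]-t[3])-90,'ctr',t.mean(0).round(4))
b=f([(390,377),(492,377),(516,376),(608,376)],.134);print('blade top',b.round(4).tolist(),yaw(b[3]-b[0])-90)
fl=f([(427,137),(545,140)],.006);print('floor front?',fl.round(4).tolist())
r=f([(183,263),(268,264)],.057);m=f([(181,219),(270,221)],.0476);print('rim back',r.round(4).tolist(),np.linalg.norm(r[1]-r[0]),yaw(r[1]-r[0])-90,'mouth',m.round(4).tolist(),yaw(m[1]-m[0])-90)
p=f([(184,178),(294,176),(294,286),(190,284)],.0);print('plate',p.round(4).tolist(),yaw(p[1]-p[0])-90,yaw(p[2]-p[1]))
g=f([(183,317),(206,323),(193,342),(174,340)],.145);print('gtop',g.round(4).tolist(),g.mean(0).round(4))
B=f([(463,155),(493,157),(522,160),(461,181),(490,183),(520,185),(460,208),(489,209),(518,210)],.020);print('balls',B.round(3).tolist())
```

```text
rim [[0.385, 0.0405, 0.062], [0.3818, 0.2108, 0.062], [0.6111, 0.2178, 0.062], [0.6133, 0.0458, 0.062]]
sides [0.1704 0.2293 0.172  0.2284] yaw 1.35 1.75 1.0600000000000023 0.7399999999999949 ctr [0.4978 0.1287 0.062 ]
blade top [[0.5922, 0.0426, 0.134], [0.5893, 0.1194, 0.134], [0.588, 0.1382, 0.134], [0.5876, 0.2174, 0.134]] 1.5300000000000011
floor front? [[0.413, 0.0669, 0.006], [0.4048, 0.1806, 0.006]]
rim back [[0.5312, -0.1506, 0.057], [0.5292, -0.0678, 0.057]] 0.08285928702492588 1.3900000000000006 mouth [[0.492, -0.1552, 0.0476], [0.4926, -0.0682, 0.0476]] -0.4399999999999977
plate [[0.4564, -0.174, 0.0], [0.4549, -0.0574, 0.0], [0.5646, -0.0565, 0.0], [0.5678, -0.1715, 0.0]] 0.769999999999996 0.5
gtop [[0.5501, -0.1112, 0.145], [0.5535, -0.0927, 0.145], [0.5694, -0.1049, 0.145], [0.5691, -0.1211, 0.145]] [ 0.5606 -0.1075  0.145 ]
balls [[0.428, 0.1, 0.02], [0.427, 0.127, 0.02], [0.427, 0.155, 0.02], [0.452, 0.099, 0.02], [0.451, 0.126, 0.02], [0.451, 0.155, 0.02], [0.477, 0.1, 0.02], [0.475, 0.127, 0.02], [0.474, 0.155, 0.02]]
```

```bash
cat >> h.py <<'E'
def pose(yaw,tilt):  # yaw of scoop/tool axis (deg, 0 => tool x=+Y), tilt: + = hand leans to +x
    return R.from_euler('z',yaw,degrees=True)*R.from_matrix(np.array([[0,1,0],[1,0,0],[0,0,-1.]]))*R.from_euler('x',tilt,degrees=True)
def plan(p,Rt,n,start=None):
    s=env.get_state(); p0,R0=(s['tcp_pos'],q2R(s['orientation'])) if start is None else start
    rv=(R0.inv()*Rt).as_rotvec(); P=[(p0+(p-p0)*i/n,R0*R.from_rotvec(rv*i/n)) for i in range(n+1)]
    for (a,A),(b,B) in zip(P,P[1:]):
        print(np.r_[A.inv().apply(b-a).round(4),(A.inv()*B).as_rotvec(degrees=True).round(2)].tolist())
    return p,Rt
E
python3 - <<'E'
from h import *
G=np.array([.550,-.109,.108]); Rt=pose(1,15); a=Rt.apply([0,0,1]); print(a)
plan(G-.07*a,Rt,5)
E
```

```text
[-0.25877963 -0.00451702 -0.96592583]
[-0.0307, 0.0099, 0.0228, 2.9, 0.04, 0.46]
[-0.0306, 0.0113, 0.0222, 2.9, 0.04, 0.46]
[-0.0305, 0.0127, 0.0216, 2.9, 0.04, 0.46]
[-0.0305, 0.014, 0.0209, 2.9, 0.04, 0.46]
[-0.0304, 0.0153, 0.0201, 2.9, 0.04, 0.46]
```

Call:
carry_out --moves '[1,-0.031,0.01,0.023,2.9,0,0.5,1,-0.031,0.011,0.022,2.9,0,0.5,1,-0.0305,0.0127,0.0216,2.9,0,0.5,1,-0.0305,0.014,0.021,2.9,0,0.5,1,-0.03,0.015,0.02,2.9,0,0.5]'

```text
clock: 2.08
tcp_pos: [0.5689, -0.1114, 0.176]
orientation: [-0.09, 0.7, 0.702, -0.095]
wrist_force: [0.3, 0.8, 0.4]
finger_gap: 0.0858
```

Run:
```python
from h import *
im=snap('wrist','w2')
G=np.array([.550,-.109,.108]); Rt=pose(1,15)
plan(G,Rt,3)
x,y=100,0
cv2.imwrite('pics/w2b.png',cv2.resize(im,(800,600),interpolation=cv2.INTER_CUBIC))
```

```text
[0.0021, -0.0007, 0.0216, -0.13, 0.05, -0.33]
[0.0021, -0.0007, 0.0216, -0.13, 0.05, -0.33]
[0.0021, -0.0007, 0.0216, -0.13, 0.05, -0.33]
```

View pics/w2b.png

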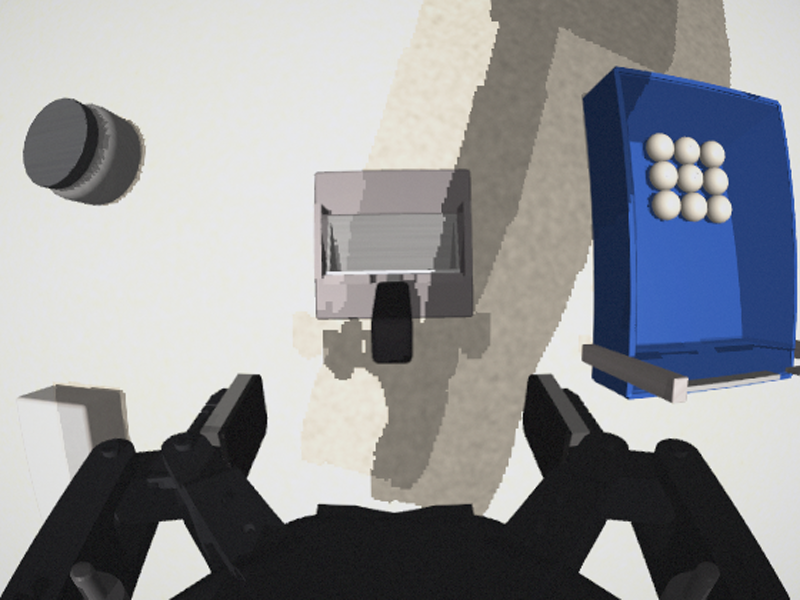

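The grip sits almost centred between the jaws, at (392,322), and the back rim runs from (327,271) to (464,271). I'll check its y, then descend.

Run:
```python
from h import *
k=.7;f=lambda P,z:onz('wrist','w2',(np.array(P,float)+.5)*k-.5,z)
print(np.load('pics/w2.npy').round(4))
r=f([(327,271),(464,271)],.057);print(r.round(4).tolist(),r.mean(0))
print('gtop',f([(373,361),(412,361)],.145).round(4).tolist(), 'glow',f([(378,283),(409,283)],.083).round(4).tolist())
```

```text
[ 0.5689 -0.1114  0.176  -0.0896  0.6999  0.7023 -0.0948]
[[0.531, -0.1544, 0.057], [0.5306, -0.0696, 0.057]] [ 0.53077004 -0.11197293  0.057     ]
gtop [[0.5708, -0.121, 0.145], [0.5707, -0.1042, 0.145]] glow [[0.538, -0.1216, 0.083], [0.5379, -0.1042, 0.083]]
```

Run:
```python
from h import *
s=env.get_state();print(s['tcp_pos'],s['clock'])
plan(np.array([.551,-.112,.108]),pose(0.7,15),3)
```

```text
[ 0.56913657 -0.11497104  0.17011625] 2.125
[0.0011, -0.0003, 0.0216, -0.13, 0.07, -0.24]
[0.0011, -0.0004, 0.0216, -0.13, 0.07, -0.24]
[0.0011, -0.0004, 0.0216, -0.13, 0.07, -0.24]
```

Call:
carry_out --moves '[1,0.001,0,0.022,-0.2,0,-0.2,1,0.001,0,0.022,-0.2,0,-0.2,1,0.001,0,0.015,0,0,-0.2,1,0,0,0.003,0,0,0,1,0,0,0,0,0,0]' --squeeze 80

```text
clock: 2.75
tcp_pos: [0.5518, -0.1136, 0.1044]
orientation: [-0.093, 0.702, 0.7, -0.096]
wrist_force: [-0.0, 0.3, -0.1]
finger_gap: 0.0854
```

Run:
```python
from h import *
s=env.get_state();print(s['tcp_pos'],s['clock'],s['wrist_force'])
plan(np.array([.551,-.112,.108]),pose(0.7,15),1)
```

```text
[ 0.55182072 -0.11356504  0.10443586] 2.75 [-0.0276427   0.34452057 -0.05851428]
[0.0015, -0.0017, -0.0032, -0.32, 0.07, -0.87]
```

Call:
carry_out --moves '[1,0.0015,-0.0017,-0.003,-0.3,0,-0.9,1,0,0,0,0,0,0,-1,0,0,0,0,0,0,-1,0,0,0,0,0,0,-1,0,0,0,0,0,0]' --squeeze 80

```text
clock: 3.38
tcp_pos: [0.5526, -0.1122, 0.1104]
orientation: [-0.089, 0.697, 0.706, -0.092]
wrist_force: [-0.3, 0.2, -0.1]
finger_gap: 0.0323
```

Call:
carry_out --moves '[-1,0,0,0,0,0,0,-1,0,0,0,0,0,0,-1,0,0,0,0,0,0,-1,0,0,0,0,0,0,-1,0,0,0,0,0,0]' --squeeze 80

```text
clock: 4.0
tcp_pos: [0.5527, -0.1126, 0.1105]
orientation: [-0.089, 0.697, 0.706, -0.092]
wrist_force: [0.0, -0.3, 0.6]
finger_gap: 0.0165
```

Run:
```python
from h import *
im=snap('wrist','w3'); s=env.get_state();print(s['tcp_pos'],s['clock'],s['wrist_force'],s['ft_torque'],s['finger_gap'])
M=q2R(s['orientation']);print(M.as_matrix().round(4), (pose(0,15).inv()*M).as_rotvec(degrees=True))
cv2.imwrite('pics/w3b.png',cv2.resize(im,(800,600),interpolation=cv2.INTER_CUBIC))
```

```text
[ 0.55267316 -0.11259795  0.11050932] 4.05 [-0.3154709  -0.37867853 -0.08678672] [ 0.00061042 -0.14944631  0.06803642] 0.01641878938208626
[[-0.0134  0.9669 -0.2547]
 [ 0.9999  0.0121 -0.0063]
 [-0.003  -0.2548 -0.967 ]] [-0.24220111 -0.36482795 -0.69513206]
```

View pics/w3b.png

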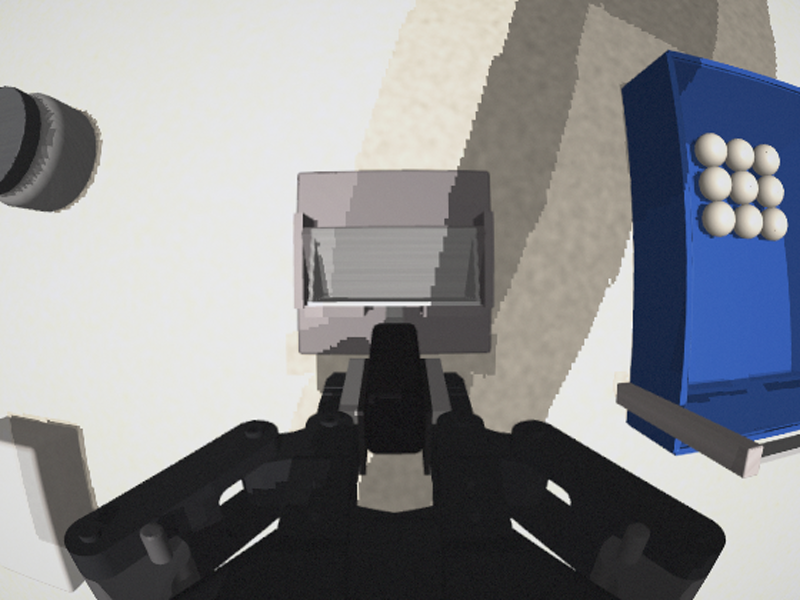

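The scoop is gripped: the grip lies between the pads at (395,385), and the back rim runs from (307,304) to (480,305). Next I compute the scoop's V in the tool frame and plan the lift.

```bash
cat >> h.py <<'E'
# scoop level orientation <-> tool: at the grasp (w3) the scoop is level, V at Vw
import os
if os.path.exists('pics/w3.npy'):
    _p=np.load('pics/w3.npy'); RG=q2R(_p[3:]); PG=_p[:3]; Vw=np.array([.5285,-.1125,.018]); yawS=0.8
    RS0=R.from_euler('z',yawS,degrees=True)   # scoop axes at rest
    T_R=RS0.inv()*RG; T_p=RS0.inv().apply(PG-Vw)  # tool in scoop frame
def tool(V,yaw,down=0,roll=0):  # V bottom world, scoop yaw, mouth-down pitch
    RS=R.from_euler('z',yaw,degrees=True)*R.from_euler('y',-down,degrees=True)
    return RS.apply(T_p)+V,RS*T_R
def scoop():
    s=env.get_state(); RS=q2R(s['orientation'])*T_R.inv(); V=s['tcp_pos']-RS.apply(T_p)
    e=RS.as_euler('ZYX',degrees=True); return V,np.array([e[0],-e[1],e[2]])
FF=np.array([.4190,.1255,.006]); RT=R.from_euler('z',1.3,degrees=True)
def tub(x,y,z): return FF*[1,1,0]+RT.apply([x,y,z])  # z above bench
def path(wps):  # list of (V,yaw,down,n)
    st=None
    for V,y,d,n in wps:
        p,Q=tool(V,y,d); print('--'); st=plan(p,Q,n,st)
E
python3 - <<'E'
from h import *
k=.7;f=lambda P,z:onz('wrist','w3',(np.array(P,float)+.5)*k-.5,z)
r=f([(307,304),(480,305)],.057);print(r.round(4).tolist(),r.mean(0).round(4))
m=f([(303,226),(482,226)],.0476);print('mouth',m.round(4).tolist(),m.mean(0).round(4))
print(scoop(),T_p)
B=f([(711,150),(740,153),(766,159),(713,183),(744,187),(770,190),(719,219),(747,220),(774,222)],.020);print('balls',B.round(3).tolist())
for x in [.551,.552]: pass
print(tub(0,0,0),tub(170,0,0)*0+tub(.170,0,.12))
path([(Vw+[0,0,.11],.8,0,5),(tub(.11,0,.13),1.3,0,6)])
E
```

```text
[[0.532, -0.1552, 0.057], [0.5314, -0.0721, 0.057]] [ 0.5317 -0.1137  0.057 ]
mouth [[0.4935, -0.1596, 0.0476], [0.4923, -0.0699, 0.0476]] [ 0.4929 -0.1148  0.0476]
(array([ 0.5285066 , -0.1125105 ,  0.01798308]), array([ 0.80027041, -0.00142984, -0.00284611])) [ 0.02416068 -0.00042957  0.09252682]
balls [[0.428, 0.099, 0.02], [0.426, 0.128, 0.02], [0.426, 0.156, 0.02], [0.451, 0.098, 0.02], [0.45, 0.129, 0.02], [0.449, 0.157, 0.02], [0.475, 0.102, 0.02], [0.473, 0.13, 0.02], [0.472, 0.16, 0.02]]
[0.419  0.1255 0.    ] [0.58895624 0.12935685 0.12      ]
--
[-0.0001, -0.0056, -0.0213, -0.0, 0.0, -0.0]
[-0.0001, -0.0056, -0.0213, -0.0, 0.0, -0.0]
[-0.0001, -0.0056, -0.0213, -0.0, 0.0, -0.0]
[-0.0001, -0.0056, -0.0213, -0.0, 0.0, -0.0]
[-0.0001, -0.0056, -0.0213, -0.0, 0.0, -0.0]
--
[0.0401, 0.0005, -0.0006, -0.0, -0.02, -0.08]
[0.0401, 0.0005, -0.0006, -0.0, -0.02, -0.08]
[0.0401, 0.0006, -0.0006, -0.0, -0.02, -0.08]
[0.0401, 0.0006, -0.0006, -0.0, -0.02, -0.08]
[0.0401, 0.0007, -0.0007, -0.0, -0.02, -0.08]
[0.0401, 0.0008, -0.0007, -0.0, -0.02, -0.08]
```

Call:
carry_out --moves '[-1,0,-0.003,-0.012,0,0,0,-1,0,-0.0055,-0.021,0,0,0,-1,0,-0.0055,-0.021,0,0,0,-1,0,-0.0055,-0.021,0,0,0,-1,0,-0.005,-0.018,0,0,0]' --squeeze 90

```text
clock: 4.68
tcp_pos: [0.5517, -0.1114, 0.2099]
orientation: [-0.091, 0.696, 0.706, -0.093]
wrist_force: [-0.1, -0.2, -1.6]
finger_gap: 0.0163
```

Call:
carry_out --moves '[-1,0.03,0,-0.002,0,0,0,-1,0.045,0.0005,-0.001,0,0,0,-1,0.045,0.0005,-0.001,0,0,0,-1,0.045,0.0005,-0.001,0,0,0,-1,0.04,0.0005,0,0,0,-0.5]'

```text
clock: 5.3
tcp_pos: [0.5546, 0.096, 0.2192]
orientation: [-0.089, 0.696, 0.707, -0.09]
wrist_force: [-0.1, -0.3, -1.8]
finger_gap: 0.0164
```

Run:
```python
from h import *
s=env.get_state(); print(scoop(),s['finger_gap'],s['wrist_force'],s['clock'])
path([(tub(.130,0,.060),1.3,30,4),(tub(.125,0,.040),1.3,46,2)])
```

```text
(array([0.53086985, 0.09636916, 0.12658269]), array([0.87497377, 0.24668297, 0.18553002])) 0.01639495295875349 [-0.1448991  -0.33349258 -1.75993293] 5.3
--
[0.008, -0.0032, 0.0181, -7.44, -0.04, -0.09]
[0.008, -0.0055, 0.0176, -7.44, -0.04, -0.09]
[0.008, -0.0077, 0.0167, -7.44, -0.04, -0.09]
[0.008, -0.0098, 0.0156, -7.44, -0.04, -0.09]
--
[0.0, -0.0182, 0.0109, -8.0, 0.01, 0.02]
[-0.0, -0.0196, 0.0082, -8.0, 0.01, 0.02]
```

Call:
carry_out --moves '[-1,0.008,-0.003,0.018,-7.4,0,0,-1,0.008,-0.0055,0.0175,-7.4,0,0,-1,0.008,-0.0075,0.0165,-7.4,0,0,-1,0.008,-0.01,0.0155,-7.4,0,0,-1,0,0,0,0,0,0]'

```text
clock: 5.92
tcp_pos: [0.5179, 0.1322, 0.1452]
orientation: [0.092, 0.693, 0.708, 0.095]
wrist_force: [-0.9, -0.1, -0.3]
finger_gap: 0.0165
```

Run:
```python
from h import *
s=env.get_state(); print(scoop(),s['finger_gap'],s['wrist_force'],s['joint_pos'].round(2),s['clock'])
path([(tub(.125,0.001,.035),1.3,46,3),(tub(.123,0.001,.0215),1.3,46,2)])
```

```text
(array([0.54307158, 0.13351915, 0.05290853]), array([ 1.24347644, 29.9124162 ,  0.2098572 ])) 0.016539880682388042 [-0.90860094 -0.12552561 -0.26228062] [ 0.11  0.07 -0.49  0.75 -0.02  0.09] 5.925
--
[-0.0013, -0.0101, 0.0071, -5.36, -0.06, 0.01]
[-0.0013, -0.0108, 0.0061, -5.36, -0.06, 0.01]
[-0.0013, -0.0113, 0.0051, -5.36, -0.06, 0.01]
--
[0.0, -0.0044, 0.0053, 0.0, 0.0, 0.0]
[0.0, -0.0044, 0.0053, 0.0, 0.0, 0.0]
```

Call:
carry_out --moves '[-1,-0.0013,-0.01,0.007,-5.4,0,0,-1,-0.0013,-0.011,0.006,-5.4,0,0,-1,-0.0013,-0.011,0.005,-5.4,0,0,-1,0,-0.0035,0.004,0,0,0,-1,0,0,0,0,0,0]'

```text
clock: 6.55
tcp_pos: [0.5006, 0.1279, 0.1188]
orientation: [0.191, 0.673, 0.687, 0.196]
wrist_force: [1.5, -0.2, 0.5]
finger_gap: 0.0166
```

Run:
```python
from h import *
s=env.get_state(); print(scoop(),s['finger_gap'],s['wrist_force'],s['joint_pos'].round(3),s['clock'])
print(tub(.123,.001,0),RT.inv().apply(scoop()[0]-tub(0,0,0)))
path([(tub(.123,0.001,.021),1.3,46,1),(tub(.085,0.001,.021-.038*.0875),1.3,46,4)])
```

```text
(array([0.55114357, 0.12974657, 0.03765534]), array([ 1.1813469 , 46.53849021,  0.23504582])) 0.0165994655535976 [ 1.52706457 -0.24842008  0.4791951 ] [ 0.128 -0.105 -0.881  0.243 -0.055  0.092] 6.55
[0.54194565 0.12929028 0.        ] [0.1322059  0.00124749 0.03765534]
--
[-0.0, -0.0157, 0.0093, 0.54, -0.17, -0.04]
--
[-0.0, -0.0086, -0.0042, 0.0, 0.0, 0.0]
[-0.0, -0.0086, -0.0042, 0.0, 0.0, 0.0]
[-0.0, -0.0086, -0.0042, 0.0, 0.0, 0.0]
[-0.0, -0.0086, -0.0042, 0.0, 0.0, 0.0]
```

j3 is near its −1.03 limit in this pose. I'll fit a small planar arm model to the logged poses to see which dig pitches can be reached near the front wall.

```bash
cat > fk.py <<'E'
from h import *
from scipy.optimize import least_squares
s=env.get_state()
D=[([-.1396,.31384,.04525,1.3036],[.57461,0,.22101],1),([-.076,.188,.047,1.439],[.51075,.04156,.29014],.6),([.11,.07,-.49,.75],[.5179,.1322,.1452],.1),(s['joint_pos'][:4],s['tcp_pos'],1)] if not os.path.exists('D.npy') else None
if D: np.save('D.npy',np.array([np.r_[a,b,w] for a,b,w in D]))
D=np.load('D.npy')
dd=.0802
def fk(p,j2,j3,j4):
    z0,L1,al,L2,be,Lt=p; ph=j2-j3+j4
    r=L1*np.sin(j2+al)+L2*np.cos(j2-j3+be)+Lt*np.cos(ph)
    z=z0+L1*np.cos(j2+al)-L2*np.sin(j2-j3+be)-Lt*np.sin(ph); return r,z
def res(p):
    o=[]
    for d in D:
        r,z=fk(p,*d[1:4]); rt=np.sqrt(d[4]**2+d[5]**2-dd**2); o+=[d[7]*(r-rt),d[7]*(z-d[6])]
    return np.r_[o,1e-3*(np.array(p)-P0)]
P0=np.array([.16,.33,0,.33,0,.25])
best=min((least_squares(res,P0*[1,a,1,b,1,c]) for a in(.7,1,1.3) for b in(.7,1,1.3) for c in (.7,1)),key=lambda q:q.cost)
if __name__=='__main__':
    print(best.x.round(3),best.cost,best.fun[:8].round(4))
    def ik(r,z,ph,j0):
        f=lambda j:np.r_[np.array(fk(best.x,*j))-[r,z],(j[0]-j[1]+j[2]-ph)]
        q=least_squares(f,j0); return q.x,np.abs(q.fun).max()
    for x in (.04,.06,.08,.10):
      for down in (46,35,25,15,0):
        p,Q=tool(tub(x,0,.02),1.3,down); t=Q.apply([0,0,1]); ph=np.arctan2(-t[2],t[0])
        j,e=ik(np.sqrt(p[0]**2+p[1]**2-dd**2),p[2],ph,[0,-.5,.8]); print(x,down,p.round(3),j.round(2),round(e,4))
E
python3 fk.py
```

```text
[ 0.223  0.516  0.006  0.411 -0.142  0.439] 7.21621953703821e-08 [ 0.      0.0001  0.     -0.0002 -0.0001  0.0001  0.     -0.    ]
0.04 46 [0.409 0.125 0.102] [-0.28 -1.05  0.25] 0.0
0.04 35 [0.426 0.125 0.11 ] [-0.14 -0.82  0.53] 0.0
0.04 25 [0.442 0.126 0.114] [ 0.02 -0.61  0.76] 0.0
0.04 15 [0.458 0.126 0.116] [ 0.18 -0.4   0.99] 0.0
0.04 0 [0.483 0.127 0.113] [ 0.44 -0.08  1.31] 0.0
0.06 46 [0.429 0.125 0.102] [-0.23 -1.02  0.23] 0.0
0.06 35 [0.446 0.126 0.11 ] [-0.1  -0.79  0.53] 0.0
0.06 25 [0.462 0.126 0.114] [ 0.05 -0.57  0.77] 0.0
0.06 15 [0.478 0.126 0.116] [ 0.21 -0.36  1.  ] 0.0
0.06 0 [0.503 0.127 0.113] [ 0.48 -0.02  1.33] 0.0
0.08 46 [0.449 0.126 0.102] [-0.18 -0.99  0.22] 0.0
0.08 35 [0.466 0.126 0.11 ] [-0.06 -0.75  0.52] 0.0
0.08 25 [0.482 0.126 0.114] [ 0.09 -0.53  0.77] 0.0
0.08 15 [0.498 0.127 0.116] [ 0.25 -0.31  1.01] 0.0
0.08 0 [0.523 0.127 0.113] [0.51 0.04 1.36] 0.0
0.1 46 [0.469 0.126 0.102] [-0.14 -0.96  0.21] 0.0
0.1 35 [0.486 0.127 0.11 ] [-0.02 -0.71  0.52] 0.0
0.1 25 [0.502 0.127 0.114] [ 0.13 -0.49  0.78] 0.0
0.1 15 [0.518 0.127 0.116] [ 0.29 -0.26  1.02] 0.0
0.1 0 [0.543 0.128 0.113] [0.55 0.1  1.38] 0.0
```

The fit residual is 0.2 mm. A 45° dig down to V = 0.065 keeps j3 at or above −1.0, so this grasp works. Lowering to the floor now.

Call:
carry_out --moves '[-1,0,-0.008,0.005,0.5,0,0,-1,0,-0.006,0.004,0,0,0,-1,0,-0.003,0.002,0,0,0,-1,0,0,0,0,0,0,-1,0,0,0,0,0,0]'

```text
clock: 7.18
tcp_pos: [0.4973, 0.128, 0.103]
orientation: [0.189, 0.674, 0.687, 0.194]
wrist_force: [0.7, -0.1, -1.8]
finger_gap: 0.0165
```

```bash
cat >> h.py <<'E'
def rep():
    s=env.get_state(); V,e=scoop(); print('tubV',RT.inv().apply(V-tub(0,0,0)).round(4),'V',V.round(4),'yaw,down,roll',e.round(2),'F',s['wrist_force'].round(1),'gap',s['finger_gap'].round(4),'j',s['joint_pos'].round(2),'t',s['clock'])
E
python3 - <<'E'
from h import *
rep()
path([(tub(.122,0.001,.020),1.3,45,1),(tub(.065,0.001,.0147),1.3,45,8)])
E
```

```text
Traceback (most recent call last):
  File "h.py", line 52, in rep
    s=env.get_state(); V,e=scoop(); print('tubV',RT.inv().apply(V-tub(0,0,0)).round(4),'V',V.round(4),'yaw,down,roll',e.round(2),'F',s['wrist_force'].round(1),'gap',s['finger_gap'].round(4),'j',s['joint_pos'].round(2),'t',s['clock'])
                                                                                                                                                                     ^^^^^^^^^^^^^^^^^^^^^
AttributeError: 'float' object has no attribute 'round'
```

```bash
sed -i "s/s\['finger_gap'\].round(4)/round(s['finger_gap'],4)/" h.py
python3 - <<'E'
from h import *
rep()
path([(tub(.122,0.001,.020),1.3,45,1),(tub(.065,0.001,.0147),1.3,45,8)])
E
```

```text
tubV [0.1283 0.0015 0.0215] V [0.5473 0.1299 0.0215] yaw,down,roll [ 1.1  46.15  0.28] F [ 0.7 -0.1 -1.8] gap 0.0165 j [ 0.13 -0.08 -0.91  0.2  -0.06  0.09] t 7.175
--
[-0.0002, -0.0042, -0.002, 1.15, -0.17, -0.1]
--
[-0.0, -0.0065, -0.003, 0.0, 0.0, 0.0]
[-0.0, -0.0065, -0.003, 0.0, 0.0, 0.0]
[-0.0, -0.0065, -0.003, 0.0, 0.0, 0.0]
[-0.0, -0.0065, -0.003, 0.0, 0.0, 0.0]
[-0.0, -0.0065, -0.003, 0.0, 0.0, 0.0]
[-0.0, -0.0065, -0.003, 0.0, 0.0, 0.0]
[-0.0, -0.0065, -0.003, 0.0, 0.0, 0.0]
[-0.0, -0.0065, -0.003, 0.0, 0.0, 0.0]
```

Call:
carry_out --moves '[-1,0,-0.0075,-0.0025,1.0,0,0,-1,0,-0.007,-0.003,0,0,0,-1,0,-0.007,-0.003,0,0,0,-1,0,-0.007,-0.003,0,0,0,-1,0,-0.007,-0.003,0,0,0]'

```text
clock: 7.8
tcp_pos: [0.4567, 0.1272, 0.0972]
orientation: [0.182, 0.676, 0.689, 0.187]
wrist_force: [-0.8, 0.1, -2.0]
finger_gap: 0.0164
```

Run:
```python
from h import *
rep()
path([(tub(.064,0.001,.0146),1.3,45,5)])
```

```text
tubV [0.0862 0.0016 0.0147] V [0.5051 0.129  0.0147] yaw,down,roll [ 1.11 45.08  0.28] F [-0.8  0.1 -2. ] gap 0.0164 j [ 0.14 -0.15 -0.96  0.23 -0.06  0.11] t 7.8
--
[-0.0001, -0.0038, -0.0022, 0.02, -0.03, -0.02]
[-0.0001, -0.0038, -0.0022, 0.02, -0.03, -0.02]
[-0.0001, -0.0038, -0.0022, 0.02, -0.03, -0.02]
[-0.0001, -0.0038, -0.0022, 0.02, -0.03, -0.02]
[-0.0001, -0.0038, -0.0022, 0.02, -0.03, -0.02]
```

Call:
carry_out --moves '[-1,0,-0.005,-0.003,0,0,0,-1,0,-0.005,-0.003,0,0,0,-1,0,-0.005,-0.003,0,0,0,-1,0,-0.003,-0.0018,0,0,0,-1,0,0,0,0,0,0]'

```text
clock: 8.43
tcp_pos: [0.4344, 0.1268, 0.098]
orientation: [0.183, 0.676, 0.689, 0.188]
wrist_force: [0.6, 0.2, -1.9]
finger_gap: 0.016
```

Run:
```python
from h import *
rep()
im=snap('wrist','w4');im2=snap('side','s4')
a=cv2.resize(im[0:300,100:500],(400,300)); b=cv2.resize(im2[200:350,180:380],(400,300),interpolation=cv2.INTER_CUBIC)
cv2.imwrite('pics/c4.png',np.hstack([a,b]))
path([(tub(.050,0.001,.014),1.3,35,3),(tub(.028,0.001,.016),1.3,0,6),(tub(.028,0.001,.05),1.3,-6,3)])
```

```text
tubV [0.064  0.0017 0.0157] V [0.4829 0.1286 0.0157] yaw,down,roll [ 1.11 45.19  0.28] F [ 0.6  0.2 -1.9] gap 0.016 j [ 0.15 -0.2  -1.    0.24 -0.06  0.11] t 8.425
--
[-0.0001, 0.0012, -0.0014, 3.4, -0.07, -0.04]
[-0.0001, 0.0011, -0.0015, 3.4, -0.07, -0.04]
[-0.0001, 0.001, -0.0015, 3.4, -0.07, -0.04]
--
[0.0, 0.0058, 0.0013, 5.83, -0.01, -0.02]
[0.0, 0.0059, 0.0007, 5.83, -0.01, -0.02]
[0.0, 0.006, 0.0001, 5.83, -0.01, -0.02]
[0.0, 0.0059, -0.0005, 5.83, -0.01, -0.02]
[0.0, 0.0059, -0.0011, 5.83, -0.01, -0.02]
[0.0, 0.0057, -0.0017, 5.83, -0.01, -0.02]
--
[-0.0, 0.0004, -0.0108, 2.0, -0.0, -0.01]
[-0.0, 0.0001, -0.0108, 2.0, -0.0, -0.01]
[-0.0, -0.0003, -0.0108, 2.0, -0.0, -0.01]
```

View pics/c4.png

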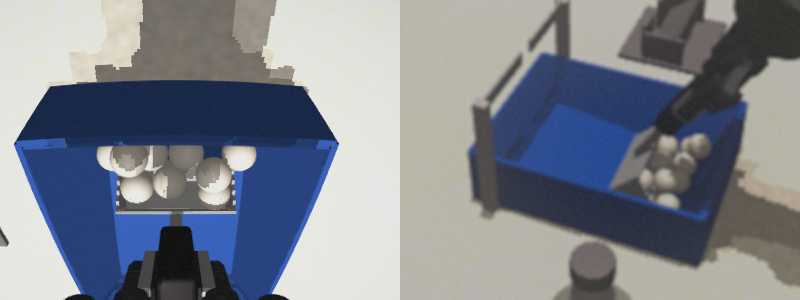

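The balls are heaped in the scoop and against the front wall. Now I tip it back while moving forward, then lift.

Call:
carry_out --moves '[-1,0,0.001,-0.0012,3.5,0,0,-1,0,0.001,-0.0015,3.8,0,0,-1,0,0.001,-0.0015,4,0,0,-1,0,0.005,0.0013,5.8,0,0,-1,0,0.006,0.0007,5.8,0,0]'

```text
clock: 9.15
tcp_pos: [0.4495, 0.1274, 0.1062]
orientation: [0.044, 0.698, 0.713, 0.047]
wrist_force: [1.4, 0.5, -4.0]
finger_gap: 0.0165
```

Run:
```python
from h import *
rep()
path([(tub(.028,0.001,.018),1.3,0,5),(tub(.028,0.001,.05),1.3,-6,3)])
```

```text
tubV [0.043  0.0021 0.0114] V [0.462  0.1286 0.0114] yaw,down,roll [ 1.16 22.12  0.3 ] F [ 1.4  0.5 -4. ] gap 0.0165 j [ 0.11  0.08 -0.56  0.81 -0.01  0.09] t 9.15
--
[-0.0001, 0.0044, -0.0003, 4.42, -0.06, -0.01]
[-0.0001, 0.0044, -0.0006, 4.42, -0.06, -0.01]
[-0.0001, 0.0043, -0.001, 4.42, -0.06, -0.01]
[-0.0001, 0.0042, -0.0013, 4.42, -0.06, -0.01]
[-0.0001, 0.0041, -0.0016, 4.42, -0.06, -0.01]
--
[-0.0, 0.0006, -0.0101, 2.0, -0.0, -0.01]
[-0.0, 0.0003, -0.0102, 2.0, -0.0, -0.01]
[-0.0, -0.0001, -0.0102, 2.0, -0.0, -0.01]
```

Call:
carry_out --moves '[-1,0,0.004,-0.003,4.5,0,0,-1,0,0.004,-0.003,4.5,0,0,-1,0,0.004,-0.003,4.5,0,0,-1,0,0.004,-0.003,4.5,0,0,-1,0,0.003,-0.004,4.5,0,0]'

```text
clock: 9.78
tcp_pos: [0.4763, 0.128, 0.1213]
orientation: [-0.095, 0.694, 0.708, -0.095]
wrist_force: [1.1, -0.4, -2.5]
finger_gap: 0.0165
```

Call:
carry_out --moves '[-1,0,0.001,-0.007,3,0,0,-1,0,0.001,-0.01,2,0,0,-1,0,0,-0.01,1,0,0,-1,0,0,-0.01,0,0,0,-1,0,0,-0.008,0,0,0]'

```text
clock: 10.4
tcp_pos: [0.4991, 0.1281, 0.1598]
orientation: [-0.132, 0.688, 0.701, -0.132]
wrist_force: [0.2, -0.0, -2.2]
finger_gap: 0.0163
```

Run:
```python
from h import *
rep()
im=snap('wrist','w5');im2=snap('side','s5')
a=cv2.resize(im[0:300,100:500],(400,300)); b=cv2.resize(im2[200:350,180:380],(400,300),interpolation=cv2.INTER_CUBIC)
cv2.imwrite('pics/c5.png',np.hstack([a,b]))
```

```text
tubV [0.0453 0.0019 0.0707] V [0.4642 0.1284 0.0707] yaw,down,roll [ 1.14 -6.77  0.35] F [ 0.2 -0.  -2.2] gap 0.0163 j [0.08 0.55 0.18 1.57 0.03 0.06] t 10.4
```

View pics/c5.png

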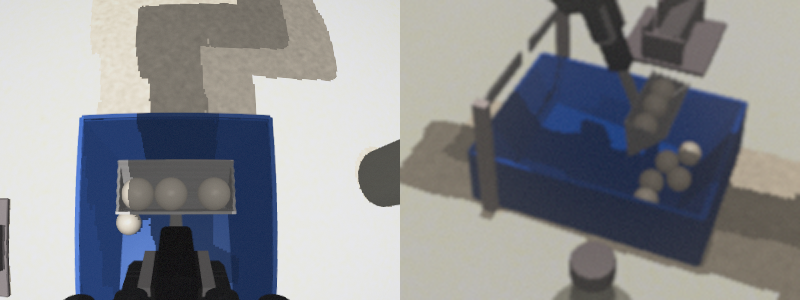

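Only the row of three stayed in; the rest rolled back because the lip drifted away from the wall. I'll tip out low and dig again, this time keeping the lip along the front wall.

Run:
```python
from h import *
path([(tub(.125,0.001,.065),1.3,10,4),(tub(.130,0.001,.045),1.3,34,4),(tub(.128,0.001,.024),1.3,45.5,3)])
```

```text
--
[-0.0, 0.0122, -0.0048, -4.17, -0.09, -0.02]
[-0.0, 0.0125, -0.0039, -4.17, -0.09, -0.02]
[-0.0, 0.0127, -0.003, -4.17, -0.09, -0.02]
[-0.0, 0.0129, -0.002, -4.17, -0.09, -0.02]
--
[0.0, -0.0081, 0.007, -6.0, 0.01, 0.02]
[0.0, -0.0087, 0.0061, -6.0, 0.01, 0.02]
[0.0, -0.0093, 0.0051, -6.0, 0.01, 0.02]
[-0.0, -0.0098, 0.0041, -6.0, 0.01, 0.02]
--
[0.0, -0.0093, 0.007, -3.83, 0.01, 0.01]
[0.0, -0.0097, 0.0064, -3.83, 0.01, 0.01]
[0.0, -0.0101, 0.0057, -3.83, 0.01, 0.01]
```

Call:
carry_out --moves '[-1,0,0.012,-0.005,-4.2,0,0,-1,0,0.0125,-0.004,-4.2,0,0,-1,0,0.0125,-0.003,-4.2,0,0,-1,0,0.013,-0.002,-4.2,0,0,-1,0,-0.002,0.002,-2,0,0]'

```text
clock: 11.12
tcp_pos: [0.5495, 0.1292, 0.1586]
orientation: [-0.014, 0.7, 0.714, -0.012]
wrist_force: [-0.6, -0.3, -1.9]
finger_gap: 0.0164
```

Call:
carry_out --moves '[-1,0,-0.008,0.007,-6,0,0,-1,0,-0.0085,0.006,-6,0,0,-1,0,-0.009,0.005,-6,0,0,-1,0,-0.01,0.004,-6,0,0,-1,0,-0.004,0.002,-3,0,0]'

```text
clock: 11.75
tcp_pos: [0.5078, 0.1283, 0.1266]
orientation: [0.154, 0.683, 0.696, 0.159]
wrist_force: [0.2, 0.4, -1.5]
finger_gap: 0.0163
```

Run:
```python
from h import *
rep()
path([(tub(.126,0.000,.022),1.3,45.5,3)])
```

```text
tubV [0.1303 0.0016 0.0404] V [0.5492 0.13   0.0404] yaw,down,roll [ 1.01 40.31  0.38] F [ 0.2  0.4 -1.5] gap 0.0163 j [ 0.12 -0.05 -0.74  0.44 -0.04  0.09] t 11.75
--
[-0.0004, -0.0068, 0.0051, -1.73, -0.08, -0.05]
[-0.0004, -0.007, 0.0049, -1.73, -0.08, -0.05]
[-0.0004, -0.0071, 0.0046, -1.73, -0.08, -0.05]
```

Call:
carry_out --moves '[-1,0,-0.007,0.005,-2,0,0,-1,0,-0.007,0.005,-2,0,0,-1,0,-0.005,0.004,-1,0,0,-1,0,-0.002,0.001,0,0,0,-1,0,0,0,0,0,0]'

```text
clock: 12.38
tcp_pos: [0.4872, 0.1278, 0.1002]
orientation: [0.182, 0.676, 0.689, 0.188]
wrist_force: [-0.3, 0.3, -2.3]
finger_gap: 0.0168
```

Run:
```python
from h import *
rep()
path([(tub(.087,0.001,.017),1.3,45,5),(tub(.059,0.001,.015),1.3,43.5,4)])
```

```text
tubV [0.1168 0.0017 0.0178] V [0.5357 0.1298 0.0178] yaw,down,roll [ 1.08 45.11  0.38] F [-0.3  0.3 -2.3] gap 0.0168 j [ 0.13 -0.09 -0.91  0.23 -0.05  0.1 ] t 12.375
--
[-0.0001, -0.0052, -0.0029, 0.02, -0.05, -0.02]
[-0.0001, -0.0052, -0.0029, 0.02, -0.05, -0.02]
[-0.0001, -0.0052, -0.0029, 0.02, -0.05, -0.02]
[-0.0001, -0.0052, -0.0029, 0.02, -0.05, -0.02]
[-0.0001, -0.0052, -0.0029, 0.02, -0.05, -0.02]
--
[-0.0, -0.0057, -0.0031, 0.37, -0.0, -0.0]
[-0.0, -0.0057, -0.003, 0.37, -0.0, -0.0]
[-0.0, -0.0057, -0.003, 0.37, -0.0, -0.0]
[-0.0, -0.0057, -0.003, 0.37, -0.0, -0.0]
```

Call:
carry_out --moves '[-1,0,-0.0055,-0.003,0,0,0,-1,0,-0.0055,-0.003,0,0,0,-1,0,-0.0055,-0.003,0,0,0,-1,0,-0.0055,-0.003,0,0,0,-1,0,-0.0055,-0.003,0,0,0]'

```text
clock: 13.0
tcp_pos: [0.4558, 0.1272, 0.1009]
orientation: [0.183, 0.675, 0.689, 0.189]
wrist_force: [1.7, -0.5, -1.5]
finger_gap: 0.0165
```

Call:
carry_out --moves '[-1,0,-0.005,-0.003,0.3,0,0,-1,0,-0.005,-0.003,0.3,0,0,-1,0,-0.005,-0.0028,0.3,0,0,-1,0,-0.003,-0.0015,0.3,0,0,-1,0,0,0,0,0,0]'

```text
clock: 13.62
tcp_pos: [0.4351, 0.127, 0.1023]
orientation: [0.176, 0.677, 0.691, 0.183]
wrist_force: [1.3, 0.5, -2.6]
finger_gap: 0.0164
```

Run:
```python
from h import *
rep()
path([(tub(.042,0.000,.014),1.3,30,4),(tub(.032,0.000,.014),1.3,15,4),(tub(.018,0.000,.018),1.3,0,4)])
```

```text
tubV [0.0633 0.0021 0.0191] V [0.4823 0.129  0.0191] yaw,down,roll [ 1.03 44.2   0.44] F [ 1.3  0.5 -2.6] gap 0.0164 j [ 0.15 -0.2  -0.97  0.28 -0.06  0.11] t 13.625
--
[-0.0004, 0.0006, -0.0008, 3.55, -0.08, -0.03]
[-0.0004, 0.0005, -0.0008, 3.55, -0.08, -0.03]
[-0.0004, 0.0005, -0.0009, 3.55, -0.08, -0.03]
[-0.0004, 0.0004, -0.0009, 3.55, -0.08, -0.03]
--
[0.0, 0.0038, 0.0001, 3.75, -0.01, -0.01]
[0.0, 0.0038, -0.0001, 3.75, -0.01, -0.01]
[0.0, 0.0038, -0.0004, 3.75, -0.01, -0.01]
[0.0, 0.0037, -0.0006, 3.75, -0.01, -0.01]
--
[0.0, 0.0027, -0.0002, 3.75, -0.01, -0.01]
[0.0, 0.0027, -0.0004, 3.75, -0.01, -0.01]
[0.0, 0.0026, -0.0006, 3.75, -0.01, -0.01]
[0.0, 0.0026, -0.0007, 3.75, -0.01, -0.01]
```

Run:
```python
from h import *
path([(tub(.066,0.001,.0150),1.3,44.5,2),(tub(.056,0.001,.0145),1.3,44,2)])
im=snap('side','s6'); cv2.imwrite('pics/c6.png',cv2.resize(im[200:350,180:380],(800,600),interpolation=cv2.INTER_CUBIC))
```

```text
--
[-0.0003, -0.0001, 0.0024, -0.15, -0.14, -0.06]
[-0.0003, -0.0001, 0.0024, -0.15, -0.14, -0.06]
--
[-0.0, -0.004, -0.0023, 0.25, -0.0, -0.0]
[-0.0, -0.0041, -0.0022, 0.25, -0.0, -0.0]
```

View pics/c6.png

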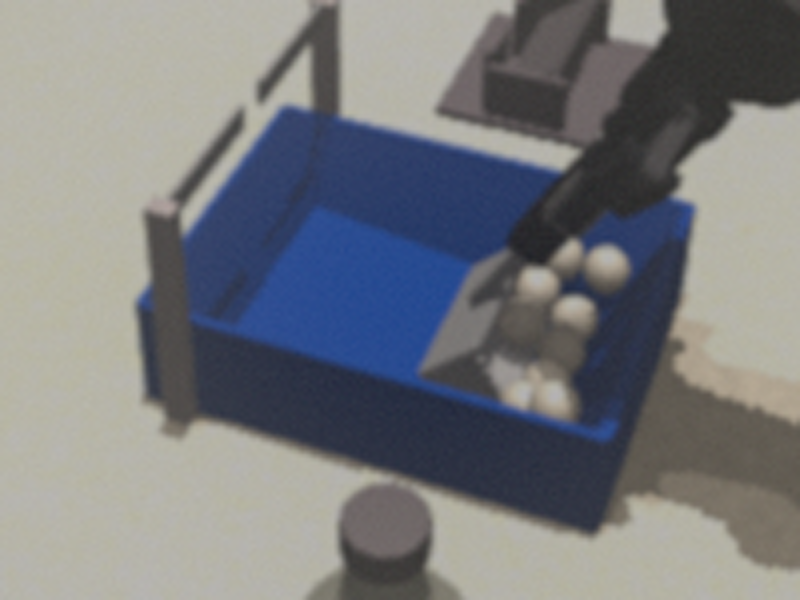

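The side view shows all nine balls ahead of the scoop, at (520–620, 250–420). I'll lower the lip, push in, and then tip along the wall.

Call:
carry_out --moves '[-1,0,0,0.0024,-0.2,0,0,-1,0,0,0.0022,0,0,0,-1,0,-0.004,-0.002,0,0,0,-1,0,-0.004,-0.002,0.5,0,0,-1,0,-0.002,-0.001,1.5,0,0]'

```text
clock: 14.3
tcp_pos: [0.4264, 0.1271, 0.0975]
orientation: [0.166, 0.68, 0.693, 0.172]
wrist_force: [7.5, 0.9, -2.5]
finger_gap: 0.0165
```

Run:
```python
from h import *
rep()
path([(tub(.042,0.000,.013),1.3,30,4),(tub(.030,0.000,.013),1.3,15,4),(tub(.016,0.000,.018),1.3,0,4)])
```

```text
tubV [0.052  0.0025 0.0129] V [0.4709 0.1291 0.0129] yaw,down,roll [ 1.03 42.41  0.47] F [ 7.5  0.9 -2.5] gap 0.0165 j [ 0.15 -0.19 -0.96  0.32 -0.05  0.11] t 14.3
--
[-0.0005, 0.0029, -0.0006, 3.1, -0.09, -0.03]
[-0.0005, 0.0029, -0.0008, 3.1, -0.09, -0.03]
[-0.0005, 0.0029, -0.001, 3.1, -0.09, -0.03]
[-0.0005, 0.0028, -0.0011, 3.1, -0.09, -0.03]
--
[0.0, 0.0033, 0.0, 3.75, -0.01, -0.01]
[0.0, 0.0033, -0.0002, 3.75, -0.01, -0.01]
[0.0, 0.0033, -0.0004, 3.75, -0.01, -0.01]
[0.0, 0.0032, -0.0006, 3.75, -0.01, -0.01]
--
[0.0, 0.0027, -0.0005, 3.75, -0.01, -0.01]
[0.0, 0.0027, -0.0006, 3.75, -0.01, -0.01]
[0.0, 0.0026, -0.0008, 3.75, -0.01, -0.01]
[0.0, 0.0026, -0.001, 3.75, -0.01, -0.01]
```

Call:
carry_out --moves '[-1,0,0.0022,-0.0008,3.1,0,0,-1,0,0.0022,-0.0008,3.1,0,0,-1,0,0.0022,-0.001,3.1,0,0,-1,0,0.0022,-0.001,3.1,0,0,-1,0,0.0025,-0.0005,3.5,0,0]'

```text
clock: 14.92
tcp_pos: [0.4385, 0.1273, 0.1094]
orientation: [0.071, 0.696, 0.711, 0.075]
wrist_force: [1.7, 0.4, -3.2]
finger_gap: 0.0166
```

Run:
```python
from h import *
rep()
path([(tub(.030,0.000,.013),1.3,15,3),(tub(.016,0.000,.018),1.3,0,4)])
```

```text
tubV [0.0393 0.0024 0.0158] V [0.4582 0.1288 0.0158] yaw,down,roll [ 1.13 26.56  0.39] F [ 1.7  0.4 -3.2] gap 0.0166 j [ 0.12 -0.   -0.65  0.72 -0.02  0.1 ] t 14.925
--
[-0.0006, 0.0032, 0.0009, 3.85, -0.12, -0.02]
[-0.0006, 0.0032, 0.0007, 3.85, -0.12, -0.02]
[-0.0006, 0.0033, 0.0005, 3.85, -0.12, -0.02]
--
[0.0, 0.0027, -0.0005, 3.75, -0.01, -0.01]
[0.0, 0.0027, -0.0006, 3.75, -0.01, -0.01]
[0.0, 0.0026, -0.0008, 3.75, -0.01, -0.01]
[0.0, 0.0026, -0.001, 3.75, -0.01, -0.01]
```

Call:
carry_out --moves '[-1,0,0.0022,0.0005,4,0,0,-1,0,0.0022,0.0003,4,0,0,-1,0,0.002,0,4,0,0,-1,0,0.0015,-0.0005,4,0,0,-1,0,0.0015,-0.0006,4,0,0]'

```text
clock: 15.55
tcp_pos: [0.4517, 0.1279, 0.1127]
orientation: [-0.053, 0.698, 0.713, -0.051]
wrist_force: [0.7, 0.7, -2.9]
finger_gap: 0.0164
```

Run:
```python
from h import *
rep()
path([(tub(.014,0.000,.020),1.3,-3,3),(tub(.016,0.000,.060),1.3,-8,5)])
```

```text
tubV [0.0189 0.0027 0.0181] V [0.4379 0.1287 0.0181] yaw,down,roll [1.22 6.35 0.4 ] F [ 0.7  0.7 -2.9] gap 0.0164 j [ 0.09  0.3  -0.27  1.16  0.01  0.07] t 15.55
--
[-0.0007, 0.0035, 0.0, 3.12, -0.13, 0.01]
[-0.0007, 0.0035, -0.0002, 3.12, -0.13, 0.01]
[-0.0007, 0.0034, -0.0003, 3.12, -0.13, 0.01]
--
[-0.0, -0.0004, -0.0077, 1.0, -0.0, -0.0]
[-0.0, -0.0005, -0.0077, 1.0, -0.0, -0.0]
[-0.0, -0.0007, -0.0077, 1.0, -0.0, -0.0]
[-0.0, -0.0008, -0.0076, 1.0, -0.0, -0.0]
[-0.0, -0.0009, -0.0076, 1.0, -0.0, -0.0]
```

Call:
carry_out --moves '[-1,0,0.003,-0.0005,3,0,0,-1,0,0.003,-0.0015,3,0,0,-1,0,0.003,-0.003,3,0,0,-1,0,0.001,-0.006,2,0,0,-1,0,0,-0.007,1,0,0]'

```text
clock: 16.18
tcp_pos: [0.4673, 0.1276, 0.1262]
orientation: [-0.128, 0.688, 0.703, -0.13]
wrist_force: [0.4, 0.5, -2.5]
finger_gap: 0.0163
```

Call:
carry_out --moves '[-1,0,0,-0.008,0,0,0,-1,0,0,-0.008,0,0,0,-1,0,0,-0.007,0,0,0,-1,0,0,-0.004,0,0,0,-1,0,0,0,0,0,0]'

```text
clock: 16.8
tcp_pos: [0.4779, 0.1277, 0.1531]
orientation: [-0.128, 0.688, 0.703, -0.13]
wrist_force: [0.7, 0.5, -3.8]
finger_gap: 0.0164
```

Run:
```python
from h import *
rep()
im=snap('wrist','w7');im2=snap('side','s7')
a=cv2.resize(im[0:300,80:480],(400,300)); b=cv2.resize(im2[200:350,180:380],(400,300),interpolation=cv2.INTER_CUBIC)
cv2.imwrite('pics/c7.png',np.hstack([a,b]))
```

```text
tubV [0.0249 0.0017 0.0637] V [0.4439 0.1277 0.0637] yaw,down,roll [ 1.3  -6.2   0.25] F [ 0.7  0.5 -3.8] gap 0.0164 j [0.08 0.5  0.09 1.52 0.02 0.06] t 16.8
```

View pics/c7.png

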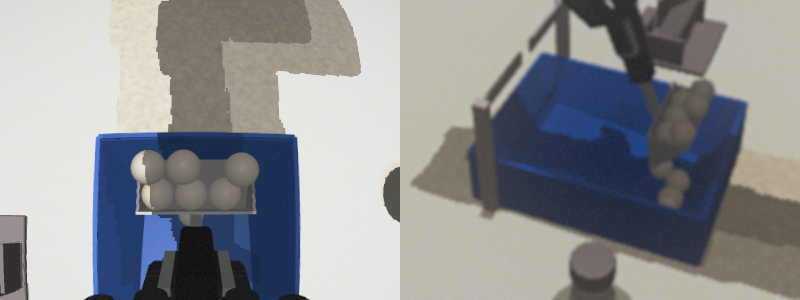

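The scoop is heaped with a full row of three at (158–222,193) and three more above at (146,167), (183,167) and (241,168). The back rim pixels match the grasp view, so the grip hasn't slipped. I'll carry it gently to just before the blade.

Run:
```python
from h import *
path([(tub(.070,0.000,.072),1.3,-4,5),(tub(.112,0.000,.078),1.3,-1,5)])
```

```text
--
[-0.0002, 0.0071, -0.0049, -0.45, -0.05, 0.01]
[-0.0002, 0.0072, -0.0048, -0.45, -0.05, 0.01]
[-0.0002, 0.0072, -0.0047, -0.45, -0.05, 0.01]
[-0.0002, 0.0072, -0.0047, -0.45, -0.05, 0.01]
[-0.0003, 0.0073, -0.0046, -0.45, -0.05, 0.01]
--
[-0.0, 0.0066, -0.0038, -0.6, 0.0, 0.0]
[-0.0, 0.0066, -0.0037, -0.6, 0.0, 0.0]
[-0.0, 0.0066, -0.0037, -0.6, 0.0, 0.0]
[-0.0, 0.0067, -0.0036, -0.6, 0.0, 0.0]
[-0.0, 0.0067, -0.0035, -0.6, 0.0, 0.0]
```

Call:
carry_out --moves '[-1,0,0.003,-0.002,-0.2,0,0,-1,0,0.006,-0.004,-0.4,0,0,-1,0,0.007,-0.0047,-0.5,0,0,-1,0,0.007,-0.0047,-0.5,0,0,-1,0,0.007,-0.0046,-0.5,0,0]'

```text
clock: 17.52
tcp_pos: [0.5144, 0.1284, 0.1611]
orientation: [-0.115, 0.69, 0.705, -0.117]
wrist_force: [-0.4, 1.3, -3.0]
finger_gap: 0.0167
```

Call:
carry_out --moves '[-1,0,0.007,-0.0038,-0.6,0,0,-1,0,0.007,-0.0037,-0.6,0,0,-1,0,0.006,-0.003,-0.6,0,0,-1,0,0.003,-0.0015,-0.4,0,0,-1,0,0.001,-0.0005,0,0,0]'

```text
clock: 18.15
tcp_pos: [0.5434, 0.129, 0.1658]
orientation: [-0.101, 0.692, 0.708, -0.102]
wrist_force: [0.8, -0.1, -3.2]
finger_gap: 0.0162
```

Run:
```python
from h import *
rep()
im=snap('wrist','w8')
path([(tub(.118,0.000,.0788),1.3,0,4)])
print('draw dir'); path([(tub(.118,0.000,.0788),1.3,0,1),(tub(.218,0.000,.0788),1.3,0,10)])
```

```text
tubV [0.0975 0.0015 0.0741] V [0.5164 0.1292 0.0741] yaw,down,roll [ 1.3  -1.71  0.24] F [ 0.8 -0.1 -3.2] gap 0.0162 j [0.08 0.55 0.23 1.54 0.02 0.05] t 18.15
--
[-0.0003, 0.0038, -0.0026, -0.43, -0.06, 0.01]
[-0.0003, 0.0039, -0.0025, -0.43, -0.06, 0.01]
[-0.0003, 0.0039, -0.0025, -0.43, -0.06, 0.01]
[-0.0003, 0.0039, -0.0025, -0.43, -0.06, 0.01]
draw dir
--
[-0.0011, 0.0154, -0.0103, -1.71, -0.23, 0.05]
--
[0.0, 0.0097, -0.0025, 0.0, 0.0, 0.0]
[0.0, 0.0097, -0.0025, 0.0, 0.0, 0.0]
[0.0, 0.0097, -0.0025, 0.0, 0.0, 0.0]
[0.0, 0.0097, -0.0025, 0.0, 0.0, 0.0]
[0.0, 0.0097, -0.0025, 0.0, 0.0, 0.0]
[0.0, 0.0097, -0.0025, 0.0, 0.0, 0.0]
[0.0, 0.0097, -0.0025, 0.0, 0.0, 0.0]
[0.0, 0.0097, -0.0025, 0.0, 0.0, 0.0]
[0.0, 0.0097, -0.0025, 0.0, 0.0, 0.0]
[0.0, 0.0097, -0.0025, 0.0, 0.0, 0.0]
```

Call:
carry_out --moves '[-1,-0.0004,0.003,-0.002,-0.4,0,0,-1,-0.0004,0.004,-0.0026,-0.4,0,0,-1,-0.0003,0.004,-0.0025,-0.4,-0.2,0,-1,-0.0003,0.003,-0.0015,-0.3,0,0,-1,0,0.001,0,0,0,0]'

```text
clock: 18.82
tcp_pos: [0.5611, 0.1279, 0.1703]
orientation: [-0.09, 0.693, 0.709, -0.094]
wrist_force: [-0.6, -0.5, -2.3]
finger_gap: 0.0164
```

Run:
```python
from h import *
rep()
path([(tub(.125,0.000,.0788),1.3,0,1)])
im=snap('wrist','w9'); a=cv2.resize(im[0:300,80:480],(800,600),interpolation=cv2.INTER_CUBIC); cv2.imwrite('pics/c9.png',a)
# compare blob above scoop rim between w7 and w9
```

```text
tubV [ 0.1177 -0.0004  0.0779] V [0.5367 0.1278 0.0779] yaw,down,roll [ 1.35 -0.13  0.03] F [-0.6 -0.5 -2.3] gap 0.0164 j [0.08 0.56 0.27 1.53 0.01 0.05] t 18.825
--
[0.0004, 0.0066, -0.0028, -0.13, -0.01, 0.06]
```

View pics/c9.png

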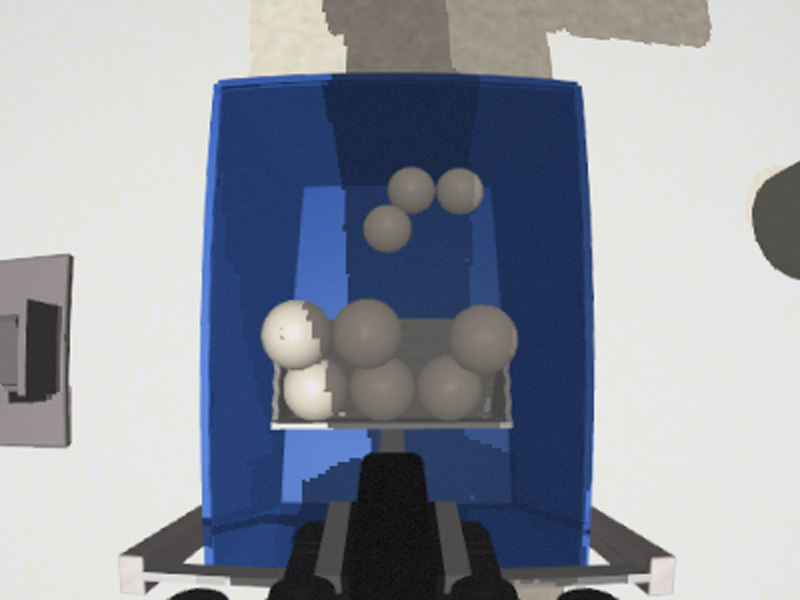

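The heap is still intact: row of three at y≈387 and three above at y≈335. The other three balls are on the tub floor, and the scoop is centred within about 2 mm between the posts. Drawing begins with a check before the rim reaches the blade.

Call:
carry_out --moves '[-1,0.0008,0.004,-0.002,-0.1,0,0,-1,0.0005,0.006,-0.0018,0,0,0,-1,0,0.007,-0.0018,0,0,0,-1,0,0.007,-0.0018,0,0,0,-1,0,0.004,-0.001,0,0,0]'

```text
clock: 19.5
tcp_pos: [0.5921, 0.1301, 0.1709]
orientation: [-0.089, 0.693, 0.709, -0.093]
wrist_force: [0.3, -0.0, -3.0]
finger_gap: 0.0164
```

Run:
```python
from h import *
rep()
path([(tub(.160,0.001,.0788),1.3,0,2),(tub(.218,.001,.0788),1.3,0,6)])
```

```text
tubV [0.1489 0.0011 0.0784] V [0.5679 0.13   0.0784] yaw,down,roll [ 1.35 -0.06  0.03] F [ 0.3 -0.  -3. ] gap 0.0164 j [0.08 0.63 0.38 1.58 0.01 0.05] t 19.5
--
[-0.0, 0.0052, -0.0016, -0.03, -0.01, 0.03]
[-0.0, 0.0052, -0.0016, -0.03, -0.01, 0.03]
--
[0.0, 0.0093, -0.0025, 0.0, 0.0, 0.0]
[0.0, 0.0093, -0.0025, 0.0, 0.0, 0.0]
[0.0, 0.0093, -0.0025, 0.0, 0.0, 0.0]
[0.0, 0.0093, -0.0025, 0.0, 0.0, 0.0]
[0.0, 0.0093, -0.0025, 0.0, 0.0, 0.0]
[0.0, 0.0093, -0.0025, 0.0, 0.0, 0.0]
```

Call:
carry_out --moves '[-1,0,0.005,-0.0015,0,0,0,-1,0,0.006,-0.0016,0,0,0,-1,0,0.006,-0.0016,0,0,0,-1,0,0.006,-0.0016,0,0,0,-1,0,0.006,-0.0016,0,0,0]'

```text
clock: 20.12
tcp_pos: [0.6242, 0.1307, 0.1709]
orientation: [-0.089, 0.693, 0.709, -0.093]
wrist_force: [-0.8, 0.7, -2.2]
finger_gap: 0.0164
```

Run:
```python
from h import *
rep()
path([(tub(.218,.001,.0786),1.3,0,6)])
```

```text
tubV [0.181  0.001  0.0784] V [0.5999 0.1306 0.0784] yaw,down,roll [ 1.35 -0.08  0.03] F [-0.8  0.7 -2.2] gap 0.0164 j [0.08 0.7  0.51 1.64 0.01 0.05] t 20.125
--
[-0.0, 0.0059, -0.0016, -0.01, -0.0, 0.01]
[-0.0, 0.0059, -0.0016, -0.01, -0.0, 0.01]
[-0.0, 0.0059, -0.0016, -0.01, -0.0, 0.01]
[-0.0, 0.0059, -0.0016, -0.01, -0.0, 0.01]
[-0.0, 0.0059, -0.0016, -0.01, -0.0, 0.01]
[-0.0, 0.0059, -0.0016, -0.01, -0.0, 0.01]
```

Call:
carry_out --moves '[-1,0,0.006,-0.0016,0,0,0,-1,0,0.006,-0.0016,0,0,0,-1,0,0.006,-0.0016,0,0,0,-1,0,0.006,-0.0016,0,0,0,-1,0,0.006,-0.0016,0,0,0]'

```text
clock: 20.75
tcp_pos: [0.6563, 0.1316, 0.1703]
orientation: [-0.09, 0.693, 0.709, -0.094]
wrist_force: [-0.0, 1.5, -1.8]
finger_gap: 0.0167
```

Call:
carry_out --moves '[-1,0,0.006,-0.0016,0,0,0,-1,0,0.005,-0.0013,0,0,0,-1,0,0.003,-0.0008,0,0,0,-1,0,0,0,0,0,0,-1,0,0,0,0,0,0]'

```text
clock: 21.38
tcp_pos: [0.6725, 0.1318, 0.1703]
orientation: [-0.09, 0.693, 0.709, -0.094]
wrist_force: [-0.1, 0.1, -2.3]
finger_gap: 0.0166
```

Run:
```python
from h import *
rep()
im=snap('wrist','w10');im2=snap('side','s10')
a=cv2.resize(im[0:300,80:480],(400,300)); b=cv2.resize(im2[200:350,160:360],(400,300),interpolation=cv2.INTER_CUBIC)
cv2.imwrite('pics/c10.png',np.hstack([a,b]))
g=im.astype(int); m=((g[:,:,2]>90)&(g[:,:,0]-g[:,:,2]<25)&(g[:,:,2]-g[:,:,0]<40)).astype(np.uint8)
gray=cv2.cvtColor(im,cv2.COLOR_BGR2GRAY)
c=cv2.HoughCircles(cv2.medianBlur(gray,3),cv2.HOUGH_GRADIENT,1,12,param1=80,param2=14,minRadius=8,maxRadius=22)
print(c[0].round(0).tolist() if c is not None else None)
```

```text
tubV [0.2292 0.001  0.0779] V [0.6481 0.1317 0.0779] yaw,down,roll [ 1.35 -0.19  0.02] F [-0.1  0.1 -2.3] gap 0.0166 j [0.07 0.83 0.76 1.75 0.01 0.05] t 21.375
[[270.0, 194.0, 16.0], [274.0, 24.0, 11.0], [314.0, 192.0, 16.0], [236.0, 194.0, 15.0], [262.0, 10.0, 10.0], [296.0, 16.0, 10.0], [238.0, 2.0, 12.0], [60.0, 378.0, 16.0], [446.0, 374.0, 9.0], [232.0, 180.0, 8.0]]
```

View pics/c10.png

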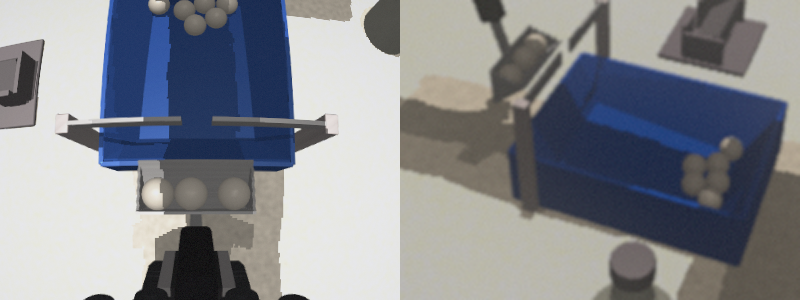

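The strike worked: three balls are level in the scoop at (157,194), (191,194), (234,194), and six lie in the tub. Now I lift clear and carry it to above the rest.

Run:
```python
from h import *
path([(np.array([.652,.1317,.145]),1.3,-2,7),(Vw+[0,0,.125],.8,-1,12)])
```

```text
--
[-0.0, -0.0015, -0.0094, 0.26, -0.0, 0.01]
[-0.0, -0.0015, -0.0094, 0.26, -0.0, 0.01]
[-0.0, -0.0016, -0.0094, 0.26, -0.0, 0.01]
[-0.0, -0.0016, -0.0094, 0.26, -0.0, 0.01]
[-0.0, -0.0017, -0.0094, 0.26, -0.0, 0.01]
[-0.0, -0.0017, -0.0094, 0.26, -0.0, 0.01]
[-0.0, -0.0017, -0.0093, 0.26, -0.0, 0.01]
--
[-0.0201, -0.0104, 0.0033, -0.08, 0.01, 0.04]
[-0.0201, -0.0103, 0.0033, -0.08, 0.01, 0.04]
[-0.0202, -0.0103, 0.0033, -0.08, 0.01, 0.04]
[-0.0202, -0.0103, 0.0033, -0.08, 0.01, 0.04]
[-0.0202, -0.0103, 0.0032, -0.08, 0.01, 0.04]
[-0.0202, -0.0103, 0.0032, -0.08, 0.01, 0.04]
[-0.0202, -0.0103, 0.0032, -0.08, 0.01, 0.04]
[-0.0202, -0.0103, 0.0032, -0.08, 0.01, 0.04]
[-0.0202, -0.0103, 0.0032, -0.08, 0.01, 0.04]
[-0.0202, -0.0103, 0.0031, -0.08, 0.01, 0.04]
[-0.0202, -0.0103, 0.0031, -0.08, 0.01, 0.04]
[-0.0202, -0.0103, 0.0031, -0.08, 0.01, 0.04]
```

Call:
carry_out --moves '[-1,0,-0.0008,-0.005,0.2,0,0,-1,0,-0.0015,-0.0094,0.2,0,0,-1,0,-0.0016,-0.0095,0.2,0,0,-1,0,-0.0016,-0.0095,0.2,0,0,-1,0,-0.0017,-0.0095,0.2,0,0]'

```text
clock: 22.1
tcp_pos: [0.6761, 0.1321, 0.2166]
orientation: [-0.097, 0.692, 0.708, -0.101]
wrist_force: [0.4, 0.7, -1.8]
finger_gap: 0.0163
```

Call:
carry_out --moves '[-1,0,-0.0017,-0.0095,0.2,0,0,-1,0,-0.0017,-0.0095,0,0,0,-1,-0.006,-0.003,-0.006,0,0,0,-1,-0.012,-0.006,-0.001,0,0,0,-1,-0.018,-0.009,0.001,0,0,0]'

```text
clock: 22.72
tcp_pos: [0.6637, 0.0957, 0.249]
orientation: [-0.097, 0.691, 0.709, -0.101]
wrist_force: [-0.3, -0.1, -2.1]
finger_gap: 0.0161
```

Run:
```python
from h import *
rep()
path([(Vw+[0,0,.125],.8,-1,10)])
```

```text
tubV [ 0.2177 -0.035   0.157 ] V [0.6375 0.0955 0.157 ] yaw,down,roll [ 1.48 -1.32  0.03] F [-0.3 -0.1 -2.1] gap 0.0161 j [ 0.02  0.86  0.99  1.98 -0.    0.  ] t 22.725
--
[-0.0205, -0.0106, 0.0046, -0.03, 0.02, 0.07]
[-0.0206, -0.0106, 0.0045, -0.03, 0.02, 0.07]
[-0.0206, -0.0106, 0.0045, -0.03, 0.02, 0.07]
[-0.0206, -0.0106, 0.0045, -0.03, 0.02, 0.07]
[-0.0206, -0.0105, 0.0045, -0.03, 0.02, 0.07]
[-0.0206, -0.0105, 0.0045, -0.03, 0.02, 0.07]
[-0.0206, -0.0105, 0.0045, -0.03, 0.02, 0.07]
[-0.0206, -0.0105, 0.0045, -0.03, 0.02, 0.07]
[-0.0206, -0.0105, 0.0045, -0.03, 0.02, 0.07]
[-0.0207, -0.0104, 0.0045, -0.03, 0.02, 0.07]
```

Call:
carry_out --moves '[-1,-0.0195,-0.01,0.0027,0,0,0,-1,-0.0195,-0.01,0.0027,0,0,0,-1,-0.0195,-0.01,0.003,0,0,0,-1,-0.0195,-0.01,0.004,0,0,0.1,-1,-0.0195,-0.01,0.004,0,0,0.1]'

```text
clock: 23.35
tcp_pos: [0.6108, -0.0079, 0.2491]
orientation: [-0.096, 0.693, 0.708, -0.101]
wrist_force: [-0.3, -0.9, -2.4]
finger_gap: 0.0166
```

Call:
carry_out --moves '[-1,-0.0185,-0.0095,0.004,0,0,0.1,-1,-0.017,-0.0085,0.004,0,0,0.1,-1,-0.012,-0.006,0.003,0,0,0.1,-1,-0.006,-0.003,0.002,0,0,0.1,-1,0,0,0,0,0,0]'

```text
clock: 23.98
tcp_pos: [0.5796, -0.0662, 0.246]
orientation: [-0.095, 0.697, 0.704, -0.1]
wrist_force: [-0.4, 0.4, -1.6]
finger_gap: 0.0165
```

Run:
```python
from h import *
rep()
path([(Vw+[0.0,0,.055],.8,-0.3,6)])
```

```text
tubV [ 0.1303 -0.1949  0.154 ] V [ 0.5537 -0.0664  0.154 ] yaw,down,roll [ 0.65 -1.11 -0.19] F [-0.4  0.4 -1.6] gap 0.0165 j [-0.22  0.59  0.49  1.74 -0.07 -0.22] t 23.975
--
[-0.0076, -0.0006, 0.0142, -0.13, 0.02, -0.03]
[-0.0076, -0.0007, 0.0142, -0.13, 0.02, -0.03]
[-0.0076, -0.0007, 0.0142, -0.13, 0.02, -0.03]
[-0.0076, -0.0007, 0.0142, -0.13, 0.02, -0.03]
[-0.0076, -0.0008, 0.0142, -0.13, 0.02, -0.03]
[-0.0076, -0.0008, 0.0142, -0.13, 0.02, -0.03]
```

Call:
carry_out --moves '[-1,-0.0076,-0.0007,0.012,0,0,0,-1,-0.008,-0.0007,0.0142,-0.1,0,0,-1,-0.008,-0.0007,0.0142,-0.2,0,0,-1,-0.008,-0.0007,0.014,-0.2,0,0,-1,-0.007,-0.0007,0.012,-0.2,0,0]'

```text
clock: 24.6
tcp_pos: [0.5611, -0.1029, 0.1819]
orientation: [-0.089, 0.696, 0.707, -0.094]
wrist_force: [0.4, 0.9, -2.2]
finger_gap: 0.0166
```

Call:
carry_out --moves '[-1,-0.004,0,0.006,0,0,0,-1,-0.001,0,0.002,0,0,0,-1,0,0,0,0,0,0,-1,0,0,0,0,0,0,-1,0,0,0,0,0,0]'

```text
clock: 25.22
tcp_pos: [0.5596, -0.1074, 0.174]
orientation: [-0.089, 0.695, 0.707, -0.094]
wrist_force: [0.6, -0.8, -1.2]
finger_gap: 0.0165
```

Run:
```python
from h import *
rep()
path([(Vw+[0.0,0,.045],.8,0,1),(Vw+[0.0,0,.008],.8,0,5),(Vw,.8,0,2)])
```

```text
tubV [ 0.1108 -0.2357  0.0816] V [ 0.5352 -0.1076  0.0816] yaw,down,roll [ 1.02 -0.15 -0.11] F [ 0.6 -0.8 -1.2] gap 0.0165 j [-0.29  0.55  0.25  1.52 -0.08 -0.29] t 25.225
--
[-0.0049, -0.002, 0.0197, -0.15, 0.16, 0.18]
--
[0.0, 0.0019, 0.0072, 0.0, 0.0, 0.0]
[0.0, 0.0019, 0.0072, 0.0, 0.0, 0.0]
[0.0, 0.0019, 0.0072, 0.0, 0.0, 0.0]
[0.0, 0.0019, 0.0072, 0.0, 0.0, 0.0]
[0.0, 0.0019, 0.0072, 0.0, 0.0, 0.0]
--
[0.0, 0.001, 0.0039, 0.0, 0.0, 0.0]
[0.0, 0.001, 0.0039, 0.0, 0.0, 0.0]
```

Call:
carry_out --moves '[-1,-0.002,-0.001,0.007,0,0,0.1,-1,-0.0015,-0.001,0.006,0,0.1,0.1,-1,-0.0008,0,0.003,-0.1,0,0,-1,0,0,0,0,0,0,-1,0,0,0,0,0,0]'

```text
clock: 25.85
tcp_pos: [0.553, -0.1122, 0.158]
orientation: [-0.089, 0.697, 0.706, -0.093]
wrist_force: [0.3, -0.5, -2.4]
finger_gap: 0.0164
```

Run:
```python
from h import *
rep()
path([(Vw+[0.0,0,.030],.8,0,4),(Vw+[0,0,.004],.8,0,4)])
```

```text
tubV [ 0.1043 -0.2401  0.0655] V [ 0.5288 -0.1122  0.0655] yaw,down,roll [ 0.78 -0.05 -0.05] F [ 0.3 -0.5 -2.4] gap 0.0164 j [-0.3   0.54  0.2   1.48 -0.08 -0.3 ] t 25.85
--
[-0.0001, 0.001, 0.0043, -0.01, 0.01, -0.01]
[-0.0001, 0.001, 0.0043, -0.01, 0.01, -0.01]
[-0.0001, 0.001, 0.0043, -0.01, 0.01, -0.01]
[-0.0001, 0.001, 0.0043, -0.01, 0.01, -0.01]
--
[0.0, 0.0017, 0.0063, 0.0, 0.0, 0.0]
[0.0, 0.0017, 0.0063, 0.0, 0.0, 0.0]
[0.0, 0.0017, 0.0063, 0.0, 0.0, 0.0]
[0.0, 0.0017, 0.0063, 0.0, 0.0, 0.0]
```

Position and attitude match the seat within 0.5 mm, so I'm lowering straight down.

Call:
carry_out --moves '[-1,0,0.001,0.004,0,0,0,-1,0,0.0017,0.0063,0,0,0,-1,0,0.0017,0.0063,0,0,0,-1,0,0.0017,0.0063,0,0,0,-1,0,0.001,0.004,0,0,0]'

```text
clock: 26.48
tcp_pos: [0.5573, -0.1133, 0.1396]
orientation: [-0.082, 0.697, 0.706, -0.09]
wrist_force: [-1.8, 1.8, 17.4]
finger_gap: 0.0164
```

Run:
```python
from h import *
rep()
path([(Vw+[0.0,0,.001],.8,0,4)])
```

```text
tubV [ 0.1099 -0.2419  0.0468] V [ 0.5344 -0.1138  0.0468] yaw,down,roll [ 0.85  0.78 -0.36] F [-1.8  1.8 17.4] gap 0.0164 j [-0.3   0.54  0.16  1.42 -0.08 -0.3 ] t 26.475
--
[0.0003, 0.0006, 0.0071, 0.19, 0.09, -0.01]
[0.0003, 0.0006, 0.0071, 0.19, 0.09, -0.01]
[0.0002, 0.0006, 0.0071, 0.19, 0.09, -0.01]
[0.0002, 0.0007, 0.0071, 0.19, 0.09, -0.01]
```

Run:
```python
from h import *
path([(np.array([.5345,-.1135,.056]),.8,0,1),(np.array([.5275,-.1125,.055]),.8,0,2)])
```

```text
--
[-0.0004, -0.0008, -0.009, 0.78, 0.36, -0.05]
--
[0.0005, -0.0033, 0.0014, 0.0, 0.0, 0.0]
[0.0005, -0.0033, 0.0014, 0.0, 0.0, 0.0]
```

Call:
carry_out --moves '[-1,0,-0.001,-0.009,0.8,0.3,0,-1,0.0005,-0.0035,0.001,0,0,0,-1,0.0005,-0.003,0.001,0,0,0,-1,0,0,0,0,0,0,-1,0,0,0,0,0,0]'

```text
clock: 27.1
tcp_pos: [0.5504, -0.1118, 0.1473]
orientation: [-0.089, 0.697, 0.706, -0.093]
wrist_force: [0.8, 0.2, -2.0]
finger_gap: 0.0163
```

Run:
```python
from h import *
rep()
im=snap('wrist','w11')
gray=cv2.cvtColor(im,cv2.COLOR_BGR2GRAY)
c=cv2.HoughCircles(cv2.medianBlur(gray,3),cv2.HOUGH_GRADIENT,1,12,param1=80,param2=14,minRadius=11,maxRadius=22)
print(c[0].round(0).tolist() if c is not None else None)
for x in (230,276,320): 
    col=gray[195:235,x].astype(int); print(x,col.tolist())
path([(np.array([.528,-.1125,.054]),.8,0,1)])
```

```text
tubV [ 0.1017 -0.2397  0.0548] V [ 0.5261 -0.1118  0.0548] yaw,down,roll [ 0.78 -0.07 -0.05] F [ 0.8  0.2 -2. ] gap 0.0163 j [-0.3   0.54  0.17  1.45 -0.08 -0.3 ] t 27.1
[[316.0, 190.0, 16.0], [272.0, 190.0, 15.0], [234.0, 192.0, 18.0], [504.0, 132.0, 16.0], [490.0, 112.0, 15.0], [380.0, 358.0, 20.0], [468.0, 112.0, 12.0], [32.0, 130.0, 12.0], [510.0, 114.0, 13.0], [526.0, 116.0, 13.0]]
230 [215, 214, 210, 207, 200, 193, 186, 174, 161, 135, 92, 76, 76, 153, 225, 227, 152, 59, 87, 194, 197, 195, 197, 196, 196, 195, 155, 155, 155, 157, 156, 157, 158, 158, 157, 156, 158, 158, 158, 157]
276 [217, 214, 213, 208, 200, 197, 189, 180, 171, 158, 138, 89, 75, 156, 230, 233, 154, 110, 105, 104, 105, 105, 107, 106, 105, 82, 82, 80, 81, 44, 28, 20, 20, 23, 24, 26, 20, 24, 23, 24]
320 [121, 119, 120, 116, 117, 113, 112, 108, 107, 103, 98, 79, 75, 102, 111, 110, 70, 55, 70, 77, 76, 77, 77, 78, 78, 75, 75, 74, 74, 75, 74, 73, 72, 75, 73, 74, 72, 74, 74, 74]
--
[-0.0008, 0.0019, 0.0002, -0.08, 0.04, -0.03]
```

Run:
```python
import cv2,numpy as np
for n in ['w3','w5','w7','w8','w9','w10','w11']:
    g=cv2.cvtColor(cv2.imread(f'pics/{n}.png'),cv2.COLOR_BGR2GRAY).astype(int)
    print(n,[ (int(200+np.argmax(np.diff(g[200:222,x]))), int(200+np.argmax(g[200:222,x]-0.5*g[198:220,x]-0.5*g[202:224,x]))) for x in (225,235,250,262,300,310,325)])
```

```text
w3 [(210, 212), (210, 212), (210, 212), (210, 212), (210, 212), (210, 212), (210, 212)]
w5 [(211, 212), (216, 218), (217, 213), (211, 213), (211, 212), (210, 212), (210, 212)]
w7 [(211, 213), (211, 212), (217, 219), (211, 212), (211, 213), (211, 213), (211, 212)]
w8 [(211, 213), (211, 213), (211, 212), (211, 213), (211, 212), (211, 212), (210, 212)]
w9 [(211, 213), (211, 213), (205, 207), (210, 212), (211, 212), (210, 212), (210, 212)]
w10 [(210, 212), (211, 212), (213, 215), (213, 215), (210, 212), (210, 215), (213, 215)]
w11 [(208, 210), (213, 210), (213, 210), (207, 209), (207, 209), (207, 209), (207, 209)]
```

The bump on the stop turned the scoop about 2° in the grip (rim edge row 212 → 209). I'll update the tool-to-scoop transform, checking it against the pixel shift, and re-aim.

```bash
cat > h2.py <<'E'
import h; from h import *
def proj(pt_tool):
    c=env.calibration('wrist');K=np.array(c['camera_matrix']);H=np.linalg.inv(np.array(c['hand_eye']))
    q=H[:3,:3]@pt_tool+H[:3,3]; th=np.arctan2(np.hypot(q[0],q[1]),q[2]); u=q[:2]/np.hypot(q[0],q[1]); return K[:2,2]+K[0,0]*th*u
def newT(d):
    X=R.from_euler('x',d,degrees=True); g=np.array([0,0,-.008]); Vt=-T0R.inv().apply(T0p)
    S=X*T0R.inv(); V=X.apply(Vt-g)+g; return S.inv(),-S.inv().apply(V),S,V
T0R,T0p=h.T_R,h.T_p
DEL=2.1
h.T_R,h.T_p,_,_=newT(DEL)
E
python3 - <<'E'
from h2 import *
for d in (0,1,2,2.5,3):
    a,b,S,V=newT(d); print(d,proj(V+S.apply([.002,0.03,.039])).round(1),proj(V+S.apply([-.035,0.03,.0296])).round(1))
g=lambda n:cv2.cvtColor(cv2.imread(f'pics/{n}.png'),cv2.COLOR_BGR2GRAY).astype(int)
for n in ('w3','w10','w11'): print(n,[int(140+np.argmax(np.abs(np.diff(g(n)[140:175,x])))) for x in (240,255,285,295)])
rep()
path([(np.array([.5285,-.1125,.056]),.8,0,3)])
E
```

```text
0 [321.  211.3] [319.2 158.5]
1 [321.1 209.8] [319.4 156.7]
2 [321.2 208.3] [319.6 154.8]
2.5 [321.3 207.5] [319.7 153.9]
3 [321.3 206.7] [319.8 153. ]
w3 [158, 159, 157, 159]
w10 [168, 158, 158, 158]
w11 [172, 167, 167, 171]
tubV [ 0.098  -0.2396  0.0558] V [ 0.5224 -0.1118  0.0558] yaw,down,roll [ 0.77 -2.18 -0.04] F [-1.2 -0.3 -2.2] gap 0.0166 j [-0.3   0.54  0.17  1.45 -0.08 -0.3 ] t 27.15
--
[-0.0003, 0.0007, -0.0006, -0.73, 0.01, -0.01]
[-0.0003, 0.0007, -0.0006, -0.73, 0.01, -0.01]
[-0.0003, 0.0007, -0.0006, -0.73, 0.01, -0.01]
```

Call:
carry_out --moves '[-1,-0.0003,0.0007,-0.0006,-0.7,0,0,-1,-0.0003,0.0007,-0.0004,-0.7,0,0,-1,-0.0002,0.0006,0,-0.5,0,0,-1,0,0,0,0,0,0,-1,0,0,0,0,0,0]'

```text
clock: 27.78
tcp_pos: [0.5526, -0.1128, 0.1476]
orientation: [-0.077, 0.698, 0.707, -0.081]
wrist_force: [0.3, -0.3, -2.1]
finger_gap: 0.0165
```

Run:
```python
from h2 import *
rep()
path([(np.array([.528,-.1125,.044]),.8,0,4)])
```

```text
tubV [ 0.1035 -0.2406  0.0552] V [ 0.528  -0.1127  0.0552] yaw,down,roll [ 0.78 -0.14 -0.05] F [ 0.3 -0.3 -2.1] gap 0.0165 j [-0.3   0.51  0.14  1.41 -0.07 -0.31] t 27.775
--
[0.0001, 0.0006, 0.0027, -0.04, 0.01, -0.01]
[0.0001, 0.0006, 0.0027, -0.04, 0.01, -0.01]
[0.0001, 0.0006, 0.0027, -0.04, 0.01, -0.01]
[0.0001, 0.0006, 0.0027, -0.04, 0.01, -0.01]
```

Call:
carry_out --moves '[-1,0,0.0005,0.0027,0,0,0,-1,0,0.0005,0.0027,0,0,0,-1,0,0.0005,0.0027,0,0,0,-1,0,0.0003,0.002,0,0,0,-1,0,0,0,0,0,0]'

```text
clock: 28.4
tcp_pos: [0.552, -0.1127, 0.1362]
orientation: [-0.077, 0.698, 0.707, -0.081]
wrist_force: [0.2, 0.3, -2.6]
finger_gap: 0.0163
```

Run:
```python
from h2 import *
rep()
path([(np.array([.528,-.1125,.021]),.8,0,6)])
```

```text
tubV [ 0.1028 -0.2405  0.0439] V [ 0.5273 -0.1126  0.0439] yaw,down,roll [ 0.78 -0.19 -0.03] F [ 0.2  0.3 -2.6] gap 0.0163 j [-0.3   0.52  0.12  1.38 -0.07 -0.31] t 28.4
--
[0.0, 0.0009, 0.0037, -0.03, 0.0, -0.0]
[0.0, 0.0009, 0.0037, -0.03, 0.0, -0.0]
[0.0, 0.0009, 0.0037, -0.03, 0.0, -0.0]
[0.0, 0.0009, 0.0037, -0.03, 0.0, -0.0]
[0.0, 0.0009, 0.0037, -0.03, 0.0, -0.0]
[0.0, 0.0009, 0.0037, -0.03, 0.0, -0.0]
```

No contact at 44 mm, so the scoop is past the stop tops. Continuing down.

Call:
carry_out --moves '[-1,0,0.0008,0.0035,0,0,0,-1,0,0.0008,0.0035,0,0,0,-1,0,0.0008,0.0035,0,0,0,-1,0,0.0008,0.003,0,0,0,-1,0,0,0,0,0,0]'

```text
clock: 29.02
tcp_pos: [0.5521, -0.1127, 0.1212]
orientation: [-0.077, 0.698, 0.707, -0.081]
wrist_force: [-0.2, 0.1, -1.9]
finger_gap: 0.0162
```

Run:
```python
from h2 import *
rep()
path([(np.array([.528,-.1125,.018]),.8,0,4)])
```

```text
tubV [ 0.1029 -0.2406  0.0288] V [ 0.5274 -0.1127  0.0288] yaw,down,roll [ 0.78 -0.2  -0.02] F [-0.2  0.1 -1.9] gap 0.0162 j [-0.3   0.53  0.09  1.35 -0.07 -0.31] t 29.025
--
[0.0, 0.0007, 0.0026, -0.05, 0.0, -0.01]
[0.0, 0.0007, 0.0026, -0.05, 0.0, -0.01]
[0.0, 0.0007, 0.0026, -0.05, 0.0, -0.01]
[0.0, 0.0007, 0.0026, -0.05, 0.0, -0.01]
```

Call:
carry_out --moves '[-1,0,0.0007,0.0026,0,0,0,-1,0,0.0007,0.0026,0,0,0,-1,0,0.0007,0.0024,0,0,0,-1,0,0.0004,0.0015,0,0,0,-1,0,0,0,0,0,0]'

```text
clock: 29.65
tcp_pos: [0.5525, -0.1127, 0.1112]
orientation: [-0.077, 0.698, 0.707, -0.081]
wrist_force: [-0.2, -0.4, -2.3]
finger_gap: 0.0163
```

Run:
```python
from h2 import *
rep()
path([(np.array([.5285,-.1125,.0175]),.8,0,2)])
```

```text
tubV [ 0.1032 -0.2406  0.0189] V [ 0.5277 -0.1127  0.0189] yaw,down,roll [ 0.78 -0.21 -0.03] F [-0.2 -0.4 -2.3] gap 0.0163 j [-0.3   0.53  0.08  1.33 -0.07 -0.31] t 29.65
--
[0.0001, 0.0004, 0.0006, -0.1, 0.01, -0.01]
[0.0001, 0.0004, 0.0006, -0.1, 0.01, -0.01]
```

Call:
carry_out --moves '[-1,0,0.0004,0.0008,0,0,0,-1,0,0.0002,0.0006,0,0,0,-1,0,0,0.0004,0,0,0,-1,0,0,0,0,0,0,-1,0,0,0,0,0,0]' --squeeze 25

```text
clock: 30.28
tcp_pos: [0.5528, -0.1127, 0.1106]
orientation: [-0.077, 0.698, 0.707, -0.081]
wrist_force: [0.2, -0.3, 0.9]
finger_gap: 0.0163
```

Run:
```python
from h2 import *
rep()
```

```text
tubV [ 0.1037 -0.2406  0.0182] V [ 0.5281 -0.1127  0.0182] yaw,down,roll [ 0.81 -0.15 -0.06] F [ 0.2 -0.3  0.9] gap 0.0163 j [-0.3   0.53  0.08  1.33 -0.07 -0.31] t 30.275
```

The rest now carries the scoop (wrist z force −2.3 → +0.9 N, V at 18.2 mm). Releasing and retreating along the grip axis.

Call:
carry_out --moves '[-0.5,0,0,0,0,0,0,-0.4,0,0,0,0,0,0,0,0,0,0,0,0,0,0.6,0,0,0,0,0,0,1,0,0,0,0,0,0]'

```text
clock: 30.9
tcp_pos: [0.5534, -0.1131, 0.1105]
orientation: [-0.076, 0.698, 0.707, -0.081]
wrist_force: [-0.4, -0.5, 0.0]
finger_gap: 0.0768
```

Call:
carry_out --moves '[1,0,0,0,0,0,0,1,0,0,0,0,0,0,1,0,0,-0.005,0,0,0,1,0,0,-0.012,0,0,0,1,0,0,-0.02,0,0,0]'

```text
clock: 31.52
tcp_pos: [0.561, -0.1125, 0.1474]
orientation: [-0.078, 0.698, 0.707, -0.081]
wrist_force: [-0.7, 0.1, -0.9]
finger_gap: 0.0852
```

Call:
carry_out --moves '[1,0,0,-0.025,0,0,0,1,0,0,-0.025,0,0,0,1,0,0,-0.02,0,0,0,1,0,0,-0.01,0,0,0,1,0,0,0,0,0,0]'

```text
clock: 32.15
tcp_pos: [0.5812, -0.1122, 0.233]
orientation: [-0.075, 0.698, 0.707, -0.08]
wrist_force: [0.9, 0.4, -0.8]
finger_gap: 0.0852
```

Run:
```python
from h2 import *
s=env.get_state();print(s['tcp_pos'],s['finger_gap'],s['wrist_force'],s['clock'])
im=snap('wrist','w12'); snap('side','s12'); snap('scene','sc12')
gray=cv2.cvtColor(im,cv2.COLOR_BGR2GRAY)
c=cv2.HoughCircles(cv2.medianBlur(gray,3),cv2.HOUGH_GRADIENT,1,10,param1=80,param2=14,minRadius=6,maxRadius=20)[0]
for z in (.044,.020):
    p=onz('wrist','w12',c[:,:2],z)
    for q,cc in zip(p,c):
        t=RT.inv().apply(q-tub(0,0,0))
        if z>.03 and abs(q[1]+.1125)<.045 and .47<q[0]<.56: print('scoop',cc.round(),q.round(3))
        if z<.03 and -.03<t[0]<.19 and abs(t[1])<.08: print('tub',cc.round(),t.round(3))
r=[int(150+np.argmax(gray[150:240,x])) for x in (240,250,262,300,310)];print('rim rows',r)
print(onz('wrist','w12',[(x,y) for x,y in zip((240,250,262,300,310),r)],.057).round(4).tolist())
```

```text
[ 0.58124102 -0.11221606  0.23303968] 0.08520002821568795 [ 0.88396396  0.40591241 -0.82622595] 32.15
scoop [306. 182.  19.] [ 0.541 -0.081  0.044]
scoop [274. 160.   9.] [ 0.518 -0.117  0.044]
scoop [250. 164.  16.] [ 0.523 -0.143  0.044]
scoop [298. 162.  15.] [ 0.521 -0.091  0.044]
scoop [274. 182.  12.] [ 0.543 -0.116  0.044]
scoop [310. 162.   7.] [ 0.52  -0.078  0.044]
tub [458. 114.  12.] [ 0.026 -0.004  0.02 ]
tub [448.  98.   8.] [ 0.007 -0.018  0.02 ]
tub [432.  96.   8.] [ 0.007 -0.041  0.02 ]
tub [478. 104.   8.] [0.009 0.033 0.02 ]
tub [472. 116.   8.] [0.028 0.021 0.02 ]
tub [464. 100.   7.] [0.006 0.009 0.02 ]
rim rows [202, 160, 172, 160, 233]
[[0.5636, -0.1516, 0.057], [0.5193, -0.1415, 0.057], [0.5318, -0.1287, 0.057], [0.5186, -0.089, 0.057], [0.5957, -0.0769, 0.057]]
```

Run:
```python
from h2 import *
im=cv2.imread('pics/w12.png');g=cv2.cvtColor(im,cv2.COLOR_BGR2GRAY).astype(int)
R_=[];xs=(238,244,262,285,300,306,312)
for x in xs: R_.append(int(167+np.argmax(np.diff(g[167:178,x]))+1))
print(R_, onz('wrist','w12',list(zip(xs,R_)),.057)[:,0].round(4))
# ball white mask in scoop window: per-column profile at row 160
m=(g[150:171,225:330]>95)&(np.ptp(im[150:171,225:330].astype(int),axis=2)<40)
for r in m[::2]: print(''.join('#' if v else '.' for v in r))
env.hand_in(); print(env.get_state()['clock'])
```

```text
[172, 171, 171, 171, 171, 171, 171] [0.532  0.5309 0.5307 0.5304 0.5302 0.53   0.5299]
################.##################################################################.................#####
#########.######..##################################################################................#####
#########.######..####################################################################..............#####
#########..#####.######################################################################.............#####
#########..#####.#######################################################################............#####
#########..#############################################################################............#####
#########..#############################################################################............#####
#########...####.#####################.################################################.............#####
#########...####..###################.#####################.##########################..............#####
#########...####...################...###################..#########################................#####
##########...###...#############.###############################################....................#####
the job is handed in; nothing more can be done
the job is handed in; nothing more can be done
```

The scoop is back in its rest with its level measure of three balls, the other six balls are in the tub, and the job is handed in at about 32 s of the 72 s allowed.

- **Digging:** The first dig brought up only a row of three, so I tipped it out in the tub and dug again. The second dig gave a full row of three with three more balls standing above the rim.
- **Levelling:** I carried it still heaped to the blade and drew it level under it, rim about 2.5–3 mm below the edge by the arm's readings, until the mouth was past the far end. The picture then showed three balls level in the scoop and six in the tub.
- **Setting down:** On the first try the back wall touched the rest's stops, with 17 N at the wrist. That turned the scoop about 2° in the grip. I lifted, corrected for it and seated it cleanly. The arm's readings put the V bottom at 18.2 mm when the rest took the weight.
- **Last checks:** After release and retreat, circle detection found six balls in the tub. The back rim lay at x ≈ 0.530–0.532 m, as at the start. The mask of the scoop shows three balls side by side below the rim.

The final state was checked only by numbers, because the picture limit was already used up. The circle detection inside the scoop also gave some extra false hits, so the count of three there rests on the picture after levelling, the circles found just before seating and this last mask. I never moved near the bottle, jar and box, but I did not measure them again at the end.

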